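# Screw down the slotted stop valve of a pipe spool

## Task

The stop valve in the pipe has been left a little open: screw it down for the leak test. Take the flat screwdriver from the tool block, rest its blade lightly on the valve's slotted spindle and feel round until it drops into the slot, then turn clockwise, without forcing it, until the screw is fully down on its seat. Stand the screwdriver back in its own hole, and leave everything else where it is; touch the valve only with the screwdriver.

Things in the scene. Friction and masses are not known exactly. Their poses are not given: they have to be found in the camera images.
- spool: Fixed pipe piece on two timber bearers: dark steel pipe 42 mm thick, 270 mm long, level along this frame's y, its axis 72 mm above the bench, a brass stop valve (hexagons 50 mm) in the middle. Origin on the bench straight below the spindle, z up. U-bolts over the pipe, 104 mm either side of the spindle, reach 100 mm high; bearers 50 mm high, 120 mm long across the pipe.
- spindle_top (a point): Fixed point on the spindle's axis at its top face, 118 mm above the bench (axes as spool; does not turn). Upright brass spindle, 30 mm in diameter, 7 mm proud of the 44 mm bonnet; one straight slot right across it through the axis, 4.5 mm wide, 5 mm deep, flat floor. At the start the slot lies anywhere within 1.0 rad of the pipe's direction (y), either way; this is not measured.
- driver: Flat screwdriver, 0.19 kg, upright in the block. Origin mid blade edge, z up the shaft. Blade 18 mm wide along x, 3 mm thick along y for its last 14 mm; shaft 12 mm. Grey square handle 30 x 30 mm, faces square to x and y, 87 to 163 mm above the edge, dome to 171; round shoulder 37 mm wide at 80 to 87 mm sits on the block, the edge then 15 mm above the bench.
- handle (a point): Point on the screwdriver's axis in the handle, 130 mm above the blade's edge: a good height to grip; axes as driver.
- block: Fixed timber tool block 165 mm (x) x 70 mm (y) x 95 mm high with two round upright holes of 26 mm diameter, 85 mm deep, 45 mm to either side of its middle along x. Origin under its middle. One hole holds the flat screwdriver, the other the cross-point one; which is which varies.
- crosspoint: Cross-point screwdriver with a slim round grey handle 21 mm thick, standing in the other hole of the block, top 161 mm above the bench; leave it. Origin at its tip, z up.
- coupling: Steel pipe coupling, a ring 54 mm wide and 48 mm high, standing on the bench; leave it. Origin at its underside.
- hammer: Hammer about 0.3 m long lying on the bench; leave it.
- firebrick: Fire brick 114 x 230 x 64 mm lying on the bench; leave it. Origin under its middle.
- screw (a joint): Turn of the valve screw and its slotted spindle, rad, growing clockwise seen from above; starts at 0.45 to 0.65; at 1.0 it is down on its seat, a hard stop. It tells nothing of the slot's direction. It drags with 0.08 N m, stays where left and does not sink noticeably as it turns. More than 30 N on the spindle's face, or a twist over 0.5 N m, marks the brass.
There are look-alikes about, which are no part of the job. Leave any blue look-alike of the driver alone.

How it is judged:
On the way, in this order (a step that is already met when the one before it is completed fails the run):
1. the blade has dropped into the slot: its edge within 5 mm of the spindle's axis and more than 3 mm below the spindle's top face (horizontal distance between driver and spindle_top below 0.005 m and z of driver in the frame of spindle_top below -0.003 m), for 0.2 s.
2. with the blade in the slot the screw has come down on its seat (0.95 rad or more) (all of step 1 and value of joint screw above 0.95 rad), for 0.2 s.
At the end, for the whole second after the job is handed in: The valve screw is down on its seat (0.95 rad or more), and the flat screwdriver stands released and at rest in its own hole, blade edge within 15 mm of where it was, upright within 0.12 rad (value of joint screw above 0.95 rad and distance of driver from where it was at the start of the episode below 0.015 m and angle between driver's own z axis and vertical below 0.12 rad and linear speed of driver below 0.02 m/s); the robot touches nothing.
It fails at once if the blade, not in the slot, presses on the valve with more than 30 N (contact force between driver and spool above 30 N and z of driver in the frame of spindle_top above -0.0025 m and horizontal distance between driver and spindle_top below 0.03 m).
It fails at once if the blade is twisted or pressed in the slot with more than 80 N in all (over 0.5 N m of twist) (contact force between driver and spool above 80 N).
It fails at once if fingers or arm touch the valve or its pipe (contact force between any of the fingers, the arm and spool above 3 N).
It fails at once if the cross-point screwdriver is moved more than 20 mm (distance of crosspoint from where it was at the start of the episode above 0.02 m).
It fails at once if the coupling, the hammer or the fire brick is moved more than 20 mm (distance of any of coupling, hammer, firebrick from where it was at the start of the episode above 0.02 m).
It also fails if it takes over 72 s, if anything falls off the work surface, if the arm or the gripper's body presses on something with over 40 N, if the wrist force passes 120 N, or if a joint passes its speed limit or range.

## Robot

A 7-joint arm with a two-finger parallel gripper is mounted at the origin on the work surface. World frame = base frame: x ahead of the robot, y to its left, z up, the work surface at z = 0. Lengths are in m, angles in rad, forces in N, time in s.
With the tool pointing down it reaches from about 0.425 to 0.925 m from the base axis. Payload 6.8 kg.
Tool frame: the origin (TCP) lies at the very end of the fingers, on their centre line; the grasp point (between the pads) lies 19 mm behind it (tcp_to_grasp is the distance from the TCP to the grasp point, in m); z points along the fingers, y is the direction in which the jaws open and shut (so a half turn about z gives the same grasp; the last joint's range is limited). The gripper opens to 85 mm and grips with 20 to 120 N. Pads are 22 mm wide; open, the fingers measure 114 mm over their backs; the gripper's body (76 mm by 85 mm) begins 54 mm behind the grasp point. The pads swing forward as they close: fully open they stand 13 mm farther back than shut.
Start: joints at [-1.299, 0.477, 0.022, 1.555, -0.011, 1.109, -0.083], TCP at [0.25, 0.627, 0.231] pointing down, gripper open.
Joint ranges: [-2.96, 2.96], [-0.34, 2.1], [-1.41, 1.46], [0.24, 2.44], [-1.37, 4.51], [0.17, 1.92], [-2.96, 2.96]. Speed limits (rad/s): [2.39, 2.39, 3.14, 3.14, 3.14, 3.14, 3.14].

## Interface

Orientations are given as a unit quaternion [w, x, y, z].
In Python, from station import * gives the robot as it stands.
- The arm moves only by the tool apply_moves, never from a script. Its argument "increments" is one flat list of numbers, 5 for each row, row after row: the finger opening in mm, from 0 to 85.4, then the shift along the tool's x, y, z in mm, then the turn about the tool's z in degrees. In form: [claw, tx, ty, tz, roll, claw, tx, ty, tz, roll, ...]. A call has 1 to 12 rows; each row shifts and turns the pose as measured when the row begins, along the tool's axes as they then stand; what a row does not reach is not made up. A row lasts 1/8 s, in which the tool goes at most 62.5 mm and 10.7 degrees, less where a joint would pass 70% of its speed; a pose out of reach is approached as far as the arm can. A call with a gripper value outside its range is refused whole. The fingers move at their own pace and stop on an object; "squeeze" is the grip in N (left out, the last holds). Time passes only in rows, so rows that do not move let the fingers close. It gives the time, the measured TCP pose, the force and the opening at its end, in the units of the state.
- get_obs(): the state, without advancing time (a new reading comes with each control period).
- read_camera(name): name is "side" or "top" or "wrist"; returns (picture, depth): 480x640x3 uint8, blue, green, red; 480x640 float32, m along the optical axis (not along the pixel's ray), 0 where there is no reading.
- get_calibration(name): a dict with "mtx" (3x3 intrinsics, pixels), "camera_from_world" (4x4, takes a point from world to camera coordinates); the wrist camera has in their place "T_tool_cam" (4x4, takes a point from camera to tool coordinates, whose origin is the TCP and whose axes are the flange's). Camera axes: x right, y down, z forward; pixel columns grow to the right and rows downward; lengths in m; the calibration is good to about 2 mm. A picture is of the moment at which its call begins: read the wrist's pose just before it. get_calibration takes no time and is no camera call.
- hand_in(): hands the job in, once; it reports no verdict.
Trained networks look in the newest picture that a camera, given by its name, has taken for a name from the list of things; names that differ only in an ending like _2 or _b are one class to them, and where a whole thing is asked for, a point or a joint stands for the part that bears it (a point fixed in the world has none). Each returns a list of dicts, best first, with "p" (0 to 1); they miss things now and then, are a little off and sometimes report something else, mostly with a low value. They report only what shows in the picture. A call takes as long as a camera call. They do not tell look-alikes from the thing itself.
- outline_of(camera, thing): "pixels" (480x640 bool, what is visible of it) and "extent" ([centre column, centre row, width, height] in pixels, round what is visible of it).
The state is a dict: "t": time; "q": joint angles; "joint_vel": joint speeds; "joint_torque": joint torques, N m; "eef_pos": TCP position; "tool_rot": TCP orientation; "contact_force": force on the tool from outside, world axes, zero at the start; "torque": the same for the moment, N m; "gripper_width": opening from 0.0 (shut) to 1.0 (fully open).
Only numpy, scipy, OpenCV 4.12 (cv2) and the standard library are available. Lean on these libraries where they do the work, as an engineer would, in place of code of your own. Each camera call takes 0.05 s, during which the arm holds its last target.

## Working session

There is one attempt and no reset: what is moved stays moved. The work goes in short steps, Python scripts to look and compute and a tool call to move; the robot and the scene stay as the last step left them, time stands still between calls to the robot, and variables do not carry over. Pictures are saved under pics/ and viewed, and the job is handed in when it is done.

Besides the shell and the picture viewer there is one more tool, called after ">>>" by a JSON object that holds its "api" and its "payload". apply_moves: Moves the arm, as the interface text tells. Its arguments: {"type":"object","properties":{"increments":{"type":"array"},"squeeze":{"type":"number"}},"required":["increments"]}

```bash
ls; mkdir -p pics; cat > h.py <<'E'
from station import *
import numpy as np, cv2
from scipy.spatial.transform import Rotation as R
def snap(cam,name):
    im,d=read_camera(cam); cv2.imwrite('pics/'+name+'.png',im); np.save('pics/'+name+'.npy',d); return im,d
def world(cam,d,obs=None):
    c=get_calibration(cam); K=np.array(c['mtx'])
    v,u=np.mgrid[0:480,0:640]
    P=np.stack([(u-K[0,2])/K[0,0]*d,(v-K[1,2])/K[1,1]*d,d],-1).reshape(-1,3)
    if cam=='wrist':
        T=np.array(c['T_tool_cam']); P=P@T[:3,:3].T+T[:3,3]
        q=obs['tool_rot']; Rm=R.from_quat([q[1],q[2],q[3],q[0]]).as_matrix(); P=P@Rm.T+np.array(obs['eef_pos'])
    else:
        T=np.linalg.inv(np.array(c['camera_from_world'])); P=P@T[:3,:3].T+T[:3,3]
    P=P.reshape(480,640,3); P[d==0]=np.nan
    return P
E
python3 - <<'E'
from h import *
o=get_obs(); print(o)
for c in ['side','top','wrist']:
    snap(c,c+'0'); print(c,get_calibration(c))
E
```

```text
pics
{'t': 0.0, 'q': array([-1.29905865,  0.47781267,  0.02233861,  1.55645473, -0.01148951,
        1.10926624, -0.08309837]), 'joint_vel': array([ 0.00038133,  0.00061017,  0.0008168 , -0.00157256,  0.00117936,
        0.00108753, -0.00053771]), 'joint_torque': array([-1.58396906e-03, -5.96437490e+01,  1.60650719e+00, -2.81204438e+01,
        1.22710224e-02,  9.21003259e-03,  2.96512212e-05]), 'eef_pos': array([0.25006848, 0.62634052, 0.23031587]), 'tool_rot': array([-9.98937343e-05,  1.88764939e-01,  9.82021882e-01, -9.00854537e-04]), 'contact_force': array([ 0.32291448,  0.19876785, -0.83182654]), 'torque': array([-0.00206517, -0.03178598,  0.02851325]), 'gripper_width': 1.0006544485601456}
side {'mtx': array([[475.35113588,   0.        , 317.65323635],
       [  0.        , 475.35113588, 236.86658203],
       [  0.        ,   0.        ,   1.        ]]), 'camera_from_world': array([[ 0.95624893, -0.29241327,  0.00908074, -0.62312591],
       [-0.18203712, -0.61902236, -0.76398547,  0.14252577],
       [ 0.22902067,  0.72890726, -0.64516954,  1.15125122],
       [ 0.        ,  0.
[... 297 characters left out ...]
0.99815197, -0.00581069, -0.06048864,  0.60374962],
       [ 0.0603385 ,  0.0232431 , -0.99790732,  0.97595178],
       [ 0.        ,  0.        ,  0.        ,  1.        ]])}
wrist {'mtx': array([[351.30309439,   0.        , 314.41127749],
       [  0.        , 351.30309439, 241.38371428],
       [  0.        ,   0.        ,   1.        ]]), 'T_tool_cam': array([[-8.68104493e-04, -9.48518124e-01, -3.16721667e-01,
         8.14562607e-02],
       [ 9.99999591e-01, -7.43504764e-04, -5.14257189e-04,
         1.21411864e-03],
       [ 2.52298196e-04, -3.16721984e-01,  9.48518382e-01,
        -1.43903949e-01],
       [ 0.00000000e+00,  0.00000000e+00,  0.00000000e+00,
         1.00000000e+00]])}
```

View pics/top0.png

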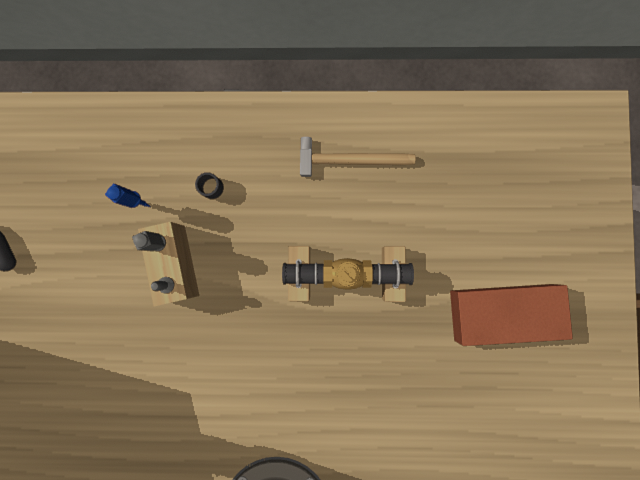

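View pics/side0.png

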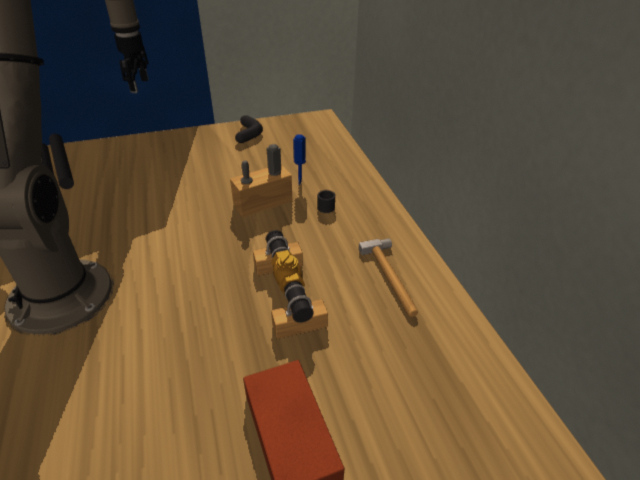

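View pics/wrist0.png

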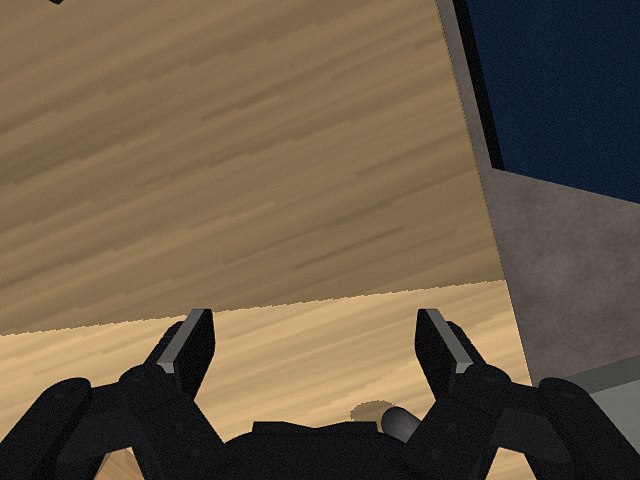

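Candidates: grey thick handle at top (150,240) / side (274,160); slim grey at top (161,286) / side (246,172); blue at top (125,195). The thick grey one in the block fits the flat driver. I'll confirm it with an enlarged crop.

```bash
python3 - <<'E'
from h import *
a=cv2.imread('pics/top0.png'); s=cv2.imread('pics/side0.png')
A=cv2.resize(a[180:320,90:230],(400,400),interpolation=cv2.INTER_CUBIC); B=cv2.resize(s[120:220,220:320],(400,400),interpolation=cv2.INTER_CUBIC)
cv2.imwrite('pics/crop1.png',np.hstack([A,B]))
cv2.imwrite('pics/crop2.png',np.hstack([cv2.resize(a[240:305,314:379],(400,400),interpolation=cv2.INTER_CUBIC),cv2.resize(s[235:300,255:320],(400,400),interpolation=cv2.INTER_CUBIC)]))
d=np.load('pics/top0.npy'); P=world('top',d)
for n,(u,v) in dict(flat=(141,240),flat2=(150,240),cross=(157,286),spin=(347,272),block=(172,265)).items(): print(n,P[v-1:v+2,u-1:u+2].reshape(-1,3).mean(0).round(4))
Z=P[...,2]
def reg(u0,u1,v0,v1,z0,z1):
    m=np.zeros_like(Z,bool); m[v0:v1,u0:u1]=True; m&=(Z>z0)&(Z<z1); return P[m]
f=reg(125,175,225,255,.165,.25); print('flat top',len(f),f.min(0),f.max(0),f.mean(0))
f=reg(140,180,270,300,.12,.25); print('cross',len(f),f.min(0),f.max(0),f.mean(0))
m=(Z>.085)&(Z<.105); m[:, :120]=0;m[:,220:]=0; m[:210]=0;m[320:]=0
b=P[m]; print('block',len(b)); r=cv2.minAreaRect((b[:,:2]*1000).astype(np.float32)); print(r)
f=reg(320,375,250,300,.115,.125); print('spindle',len(f),f.min(0),f.max(0),f.mean(0))
m=(Z>.06)&(Z<.105); m[:, :280]=0;m[:,420:]=0; m[:240]=0;m[305:]=0
print(cv2.fitLine((P[m][:,:2]).astype(np.float32),cv2.DIST_HUBER,0,.01,.01).ravel())
E
```

```text
flat [0.591  0.2403 0.1864]
flat2 [0.5919 0.2285 0.1731]
cross [0.5039 0.2181 0.1586]
spin [ 0.533  -0.1502  0.1153]
block [0.5445 0.2121 0.0952]
flat top 287 [0.57289805 0.22491999 0.16546974] [0.60941697 0.26201819 0.18856477] [0.59104631 0.24027227 0.18040739]
cross 134 [0.49371504 0.21260032 0.12148736] [0.51325775 0.22986414 0.16397548] [0.50441484 0.21916888 0.15023895]
block 2188
((547.991455078125, 233.8391571044922), (165.6724395751953, 72.48544311523438), 13.072216987609863)
spindle 154 [ 0.51506463 -0.16621252  0.11531213] [ 0.54311615 -0.13616411  0.12291873] [ 0.5293749  -0.15217543  0.11868616]
[ 0.00752712 -0.9999717   0.5296736  -0.15208274]
```

View pics/crop1.png

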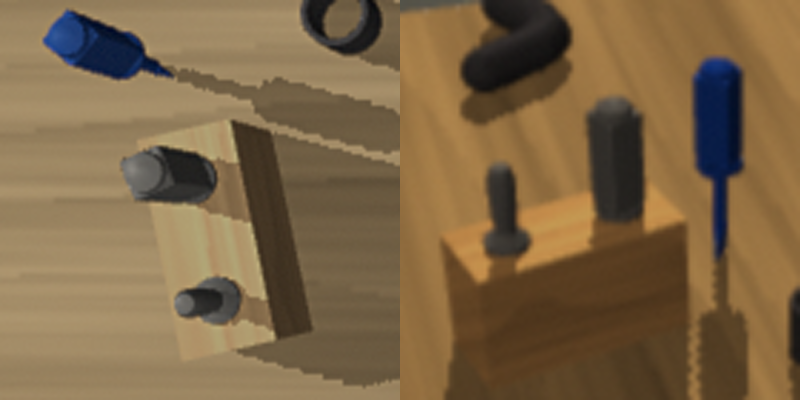

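View pics/crop2.png

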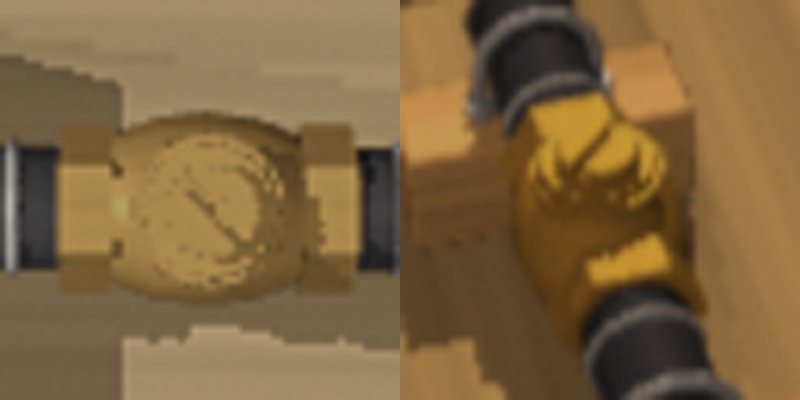

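The crop shows the thick, square, grey handle at top (150,240), so that is the flat driver. The slim grey one at (161,286) is the cross-point and the blue one is a look-alike. The slot also shows, running diagonally across the spindle at top (347,272). Next I measure the blue one and go for a close look.

```bash
cat >> h.py <<'E'
def rel(target,yawy=None):
    """needed shift in tool axes (mm) and roll (deg) to reach target; yawy = world angle of tool y in deg"""
    o=get_obs(); q=o['tool_rot']; Rm=R.from_quat([q[1],q[2],q[3],q[0]]).as_matrix()
    s=Rm.T@(np.array(target)-o['eef_pos'])*1000
    cy=np.degrees(np.arctan2(Rm[1,1],Rm[0,1])); 
    print('shift tool mm',s.round(2),'yaw y now',cy.round(2),'roll',None if yawy is None else round((cy-yawy+180)%360-180,2),'tilt',np.degrees(np.arccos(-Rm[2,2])).round(2))
E
python3 - <<'E'
from h import *
d=np.load('pics/top0.npy'); im=cv2.imread('pics/top0.png').astype(int); P=world('top',d)
m=(im[...,0]>im[...,2]+40); m[:, :90]=0;m[:,170:]=0;m[:170]=0;m[230:]=0
b=P[m]; print(len(b),np.nanmin(b,0),np.nanmax(b,0)); 
hi=b[b[:,2]>.1]; print(hi.mean(0)); print(b[b[:,2]<.1][:10])
rel([.59,.235,.36],13)
E
```

```text
471 [0.66612444 0.28586387 0.01577251] [0.70205158 0.32405841 0.17388535]
[0.68043795 0.29894077 0.15184796]
[[0.6966968  0.29742903 0.09869882]
 [0.69835542 0.29967492 0.08883536]
 [0.6988223  0.29874333 0.08608991]
 [0.69448031 0.29494831 0.09936737]
 [0.69660441 0.29847323 0.08654728]
 [0.69645761 0.29592057 0.08748044]
 [0.69643422 0.29369781 0.08766611]
 [0.6933131  0.29314854 0.09365988]
 [0.69448581 0.29413607 0.08650243]
 [0.69411231 0.29097982 0.08884169]]
shift tool mm [-460.85 -237.76 -129.1 ] yaw y now 68.24 roll 55.24 tilt 0.08
```

>>> {"api": "apply_moves", "payload": {"increments": [60, -46, -24, -26, 0, 60, -46, -24, -26, 0, 60, -46, -24, -26, 0, 60, -46, -24, -26, 0, 60, -46, -24, -26, 0, 60, -46, -24, 0, 0, 60, -46, -24, 0, 0, 60, -46, -24, 0, 0, 60, -46, -24, 0, 0, 60, -46, -24, 0, 0]}}

```text
t: 1.4
eef_pos: [0.5952, 0.2259, 0.3621]
tool_rot: [-0.001, 0.183, 0.983, -0.002]
contact_force: [0.3, 0.7, 1.2]
gripper_width: 0.701
```

```bash
python3 - <<'E'
from h import *
rel([.59,.235,.36],13)
E
```

```text
shift tool mm [8.17 6.62 2.08] yaw y now 68.88 roll 55.88 tilt 0.31
```

>>> {"api": "apply_moves", "payload": {"increments": [60, 0, 0, 0, 10, 60, 0, 0, 0, 10, 60, 0, 0, 0, 10, 60, 0, 0, 0, 10, 60, 0, 0, 0, 10, 60, 0, 0, 0, 6, 60, 0, 0, 0, 0]}}

```text
t: 2.28
eef_pos: [0.5974, 0.218, 0.3592]
tool_rot: [0.0, 0.64, 0.769, -0.006]
contact_force: [0.4, -0.1, -0.0]
gripper_width: 0.708
```

```bash
python3 - <<'E'
from h import *
o=get_obs(); rel([.59,.235,.36],13); print(o['q'].round(3))
im,d=snap('wrist','w1'); P=world('wrist',d,o); Z=P[...,2]
np.save('pics/w1P.npy',P)
m=(Z>.165)&(Z<.2)&(abs(P[...,0]-.59)<.05)&(abs(P[...,1]-.24)<.05)
print(m.sum(),P[m].min(0),P[m].max(0),P[m].mean(0))
E
```

```text
shift tool mm [18.03 -4.25 -0.9 ] yaw y now 10.48 roll -2.52 tilt 0.66
[-0.764  0.347  0.429  1.502 -0.14   1.335 -0.141]
1070 [0.57441217 0.22782049 0.16500958] [0.61117449 0.26469058 0.18949436] [0.59245926 0.24785815 0.18285621]
```

View pics/w1.png

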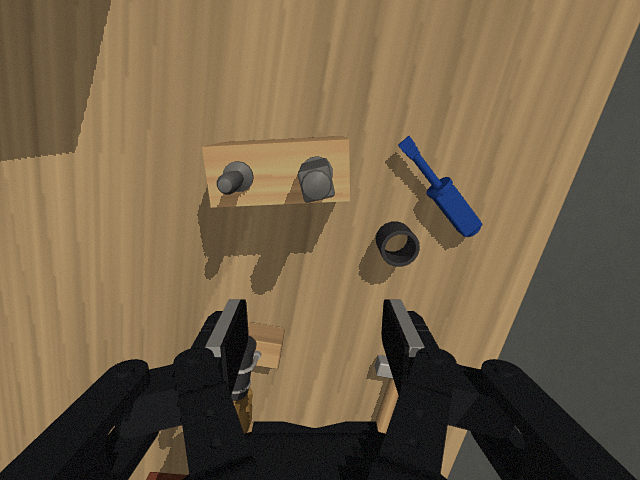

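```bash
python3 - <<'E'
from h import *
im=cv2.imread('pics/w1.png'); P=np.load('pics/w1P.npy'); Z=P[...,2]
cv2.imwrite('pics/w1c.png',cv2.resize(im[120:230,190:360],None,fx=4.5,fy=4.5,interpolation=cv2.INTER_CUBIC))
for z0,z1 in [(.1,.13),(.13,.16),(.16,.178),(.17,.182),(.178,.19),(.184,.19)]:
    m=(Z>z0)&(Z<z1)&(abs(P[...,0]-.592)<.04)&(abs(P[...,1]-.246)<.04)
    Q=P[m]
    if len(Q)>10: print(z0,len(Q),Q.mean(0).round(4),cv2.minAreaRect((Q[:,:2]*1000).astype(np.float32)))
m=(Z>.088)&(Z<.099)&(abs(P[...,0]-.55)<.12)&(abs(P[...,1]-.23)<.08)
print(cv2.minAreaRect((P[m][:,:2]*1000).astype(np.float32)))
E
```

```text
0.1 139 [0.5924 0.2584 0.1094] ((594.8802490234375, 257.2220764160156), (16.715112686157227, 37.35477828979492), 76.50780487060547)
0.13 92 [0.5878 0.2599 0.1454] ((587.7674560546875, 259.5985412597656), (28.14920425415039, 2.3379039764404297), 19.924692153930664)
0.16 158 [0.5912 0.2534 0.1738] ((592.9248657226562, 246.04379272460938), (29.746753692626953, 30.21706199645996), 23.748565673828125)
0.17 381 [0.5922 0.2493 0.1785] ((592.9381103515625, 246.01651000976562), (29.758365631103516, 30.147594451904297), 23.705747604370117)
0.178 929 [0.5926 0.2471 0.184 ] ((592.9658203125, 245.98597717285156), (29.15658950805664, 29.081056594848633), 24.81715202331543)
0.184 594 [0.593  0.2465 0.1862] ((593.1697998046875, 246.27484130859375), (25.08795928955078, 25.180248260498047), 56.55571365356445)
((549.0408935546875, 235.47845458984375), (165.2350311279297, 70.30854034423828), 13.221940040588379)
```

View pics/w1c.png

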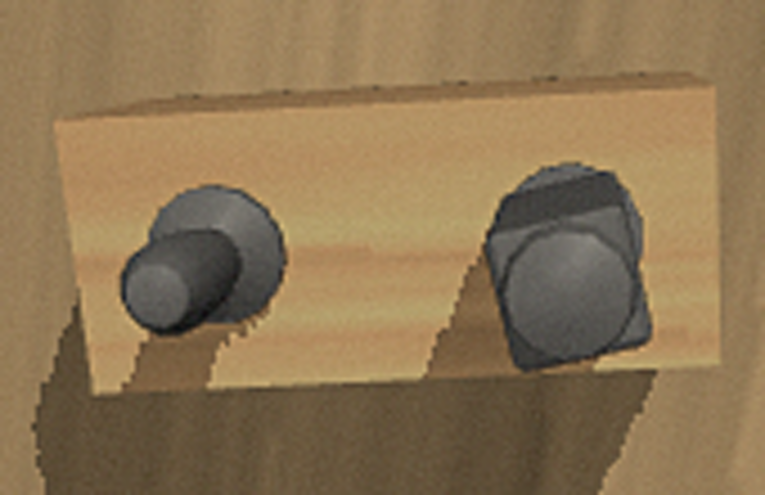

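Handle axis is at (0.593, 0.246) with its faces at 23.7°, which agrees with the block's hole position. Aligning above it.

```bash
python3 - <<'E'
from h import *
rel([.593,.246,.126],23.7)
E
```

```text
shift tool mm [ 30.04   2.74 233.01] yaw y now 10.54 roll -13.16 tilt 0.65
```

>>> {"api": "apply_moves", "payload": {"increments": [60, 0, 0, 0, -7, 60, 0, 0, 0, -6, 60, 15, -2, 30, 0, 60, 15, -2, 30, 0, 60, 0, 0, 30, 0, 60, 0, 0, 0, 0]}}

```text
t: 3.08
eef_pos: [0.5804, 0.2435, 0.2671]
tool_rot: [-0.001, 0.539, 0.842, -0.005]
contact_force: [0.7, -0.5, -0.1]
gripper_width: 0.704
```

```bash
python3 - <<'E'
from h import *
rel([.593,.246,.126],23.7)
E
```

```text
shift tool mm [ -2.34  13.81 140.95] yaw y now 24.78 roll 1.08 tilt 0.61
```

>>> {"api": "apply_moves", "payload": {"increments": [60, -2, 14, 0, 1, 60, 0, 0, 20, 0, 60, 0, 0, 20, 0, 60, 0, 0, 0, 0]}}

```text
t: 3.58
eef_pos: [0.5975, 0.2478, 0.2281]
tool_rot: [0.001, 0.546, 0.838, -0.003]
contact_force: [0.1, 1.0, 0.6]
gripper_width: 0.704
```

```bash
python3 - <<'E'
from h import *
rel([.593,.246,.126],23.7)
E
```

```text
shift tool mm [  0.68  -4.46 102.07] yaw y now 23.76 roll 0.06 tilt 0.34
```

>>> {"api": "apply_moves", "payload": {"increments": [60, 0, -4, 10, 0, 60, 0, 0, 30, 0, 60, 0, 0, 30, 0, 60, 0, 0, 30, 0, 60, 0, 0, 0, 0]}}

```text
t: 4.2
eef_pos: [0.5947, 0.2457, 0.1272]
tool_rot: [0.002, 0.546, 0.838, -0.001]
contact_force: [-0.7, -0.1, -0.1]
gripper_width: 0.7
```

```bash
python3 - <<'E'
from h import *
rel([.593,.246,.126],23.7)
E
```

```text
shift tool mm [ 1.01 -1.44  1.21] yaw y now 23.76 roll 0.06 tilt 0.25
```

>>> {"api": "apply_moves", "payload": {"increments": [60, 1, -1, 1, 0, 20, 0, 0, 0, 0, 20, 0, 0, 0, 0, 20, 0, 0, 0, 0, 20, 0, 0, 0, 0, 20, 0, 0, 0, 0, 20, 0, 0, 0, 0], "squeeze": 60}}

```text
t: 5.08
eef_pos: [0.5952, 0.2469, 0.1304]
tool_rot: [0.003, 0.546, 0.837, 0.002]
contact_force: [1.2, 0.3, -1.9]
gripper_width: 0.342
```

```bash
python3 - <<'E'
from h import *
rel([.593,.246,.126],23.7); o=get_obs();print(o['contact_force'],o['torque'],o['eef_pos'],o['tool_rot'],o['gripper_width']*85.4)
E
```

```text
shift tool mm [ 0.06 -2.44  4.36] yaw y now 23.75 roll 0.05 tilt 0.44
[ 1.20519931  0.29127992 -1.90401326] [-0.03140452  0.00231821  0.00805979] [0.59522603 0.24693282 0.13037301] [0.00337928 0.54644662 0.83748495 0.00190313] 29.203183945296285
```

>>> {"api": "apply_moves", "payload": {"increments": [20, 0, 0, -10, 0, 20, 0, 0, -20, 0, 20, 0, 0, -30, 0, 20, 0, 0, -30, 0, 20, 0, 0, -30, 0, 20, 0, 0, -30, 0, 20, 0, 0, 0, 0]}}

```text
t: 5.95
eef_pos: [0.5944, 0.2465, 0.2887]
tool_rot: [0.004, 0.547, 0.837, 0.003]
contact_force: [0.1, -0.3, -2.3]
gripper_width: 0.344
```

```bash
python3 - <<'E'
from h import *
o=get_obs();rel([.533,-.152,.28],23.7);print(o['contact_force'],o['gripper_width']*85.4,o['eef_pos'])
snap('wrist','w2'); snap('side','s2')
c=get_calibration('side')
im=cv2.imread('pics/s2.png'); cv2.imwrite('pics/s2c.png',cv2.resize(im[60:220,200:340],None,fx=3.5,fy=3.5,interpolation=cv2.INTER_CUBIC))
E
```

```text
shift tool mm [-340.24 -216.46    8.02] yaw y now 23.7 roll -0.0 tilt 0.55
[ 0.143735   -0.26621491 -2.26995714] 29.40273435429471 [0.59438386 0.24654519 0.28869965]
```

View pics/w2.png

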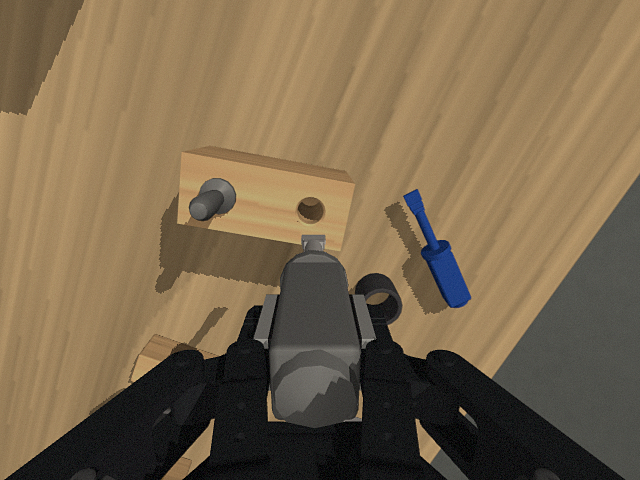

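View pics/s2c.png

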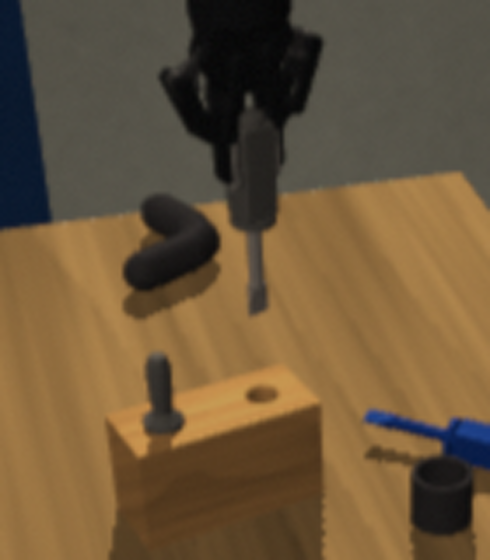

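The blue look-alike is lying on the bench, although it stood in the first picture. Nothing of mine came near it, so I'll check the coupling later. In the wrist view the blade edge at (313,240) shows its wide side, so its width runs along tool y, at about 23.7° in the world. I now hover over the spindle.

>>> {"api": "apply_moves", "payload": {"increments": [20, -34, -21, 1, 0, 20, -34, -21, 1, 0, 20, -34, -21, 1, 0, 20, -34, -21, 1, 0, 20, -34, -21, 1, 0, 20, -34, -21, 1, 0, 20, -34, -21, 1, 0, 20, -34, -21, 1, 0, 20, -34, -21, 0, 0, 20, -20, -16, 0, 0, 20, 0, 0, 0, 0]}}

```text
t: 7.42
eef_pos: [0.5238, -0.1459, 0.2613]
tool_rot: [-0.008, 0.546, 0.838, -0.01]
contact_force: [0.0, 1.0, -1.4]
gripper_width: 0.346
```

```bash
python3 - <<'E'
from h import *
o=get_obs();rel([.530,-.152,.275],45);print(o['contact_force'],o['q'].round(2),o['eef_pos'])
im,d=snap('wrist','w3'); np.save('pics/w3P.npy',world('wrist',d,o)); snap('top','t3')
E
```

```text
shift tool mm [ -8.04   2.81 -13.79] yaw y now 23.84 roll -21.16 tilt 1.52
[ 0.0436373   1.04738478 -1.43576051] [-0.28  0.26  0.53  1.85 -0.13  1.09  0.71] [ 0.52383224 -0.14590003  0.2613091 ]
```

View pics/w3.png

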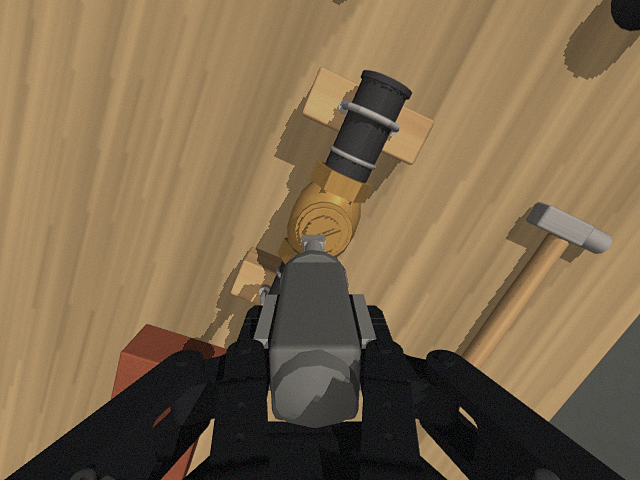

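View pics/t3.png

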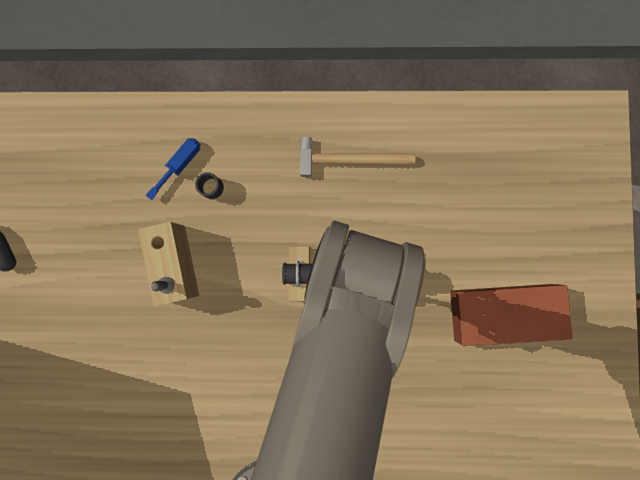

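The coupling is still at (209,185), so it hasn't moved; the blue driver toppled by itself. Now the slot's direction.

```bash
python3 - <<'E'
from h import *
im=cv2.imread('pics/w3.png'); P=np.load('pics/w3P.npy'); Z=P[...,2]
cv2.imwrite('pics/w3c.png',cv2.resize(im[180:270,275:375],None,fx=6,fy=6,interpolation=cv2.INTER_CUBIC))
m=(Z>.105)&(Z<.13)&(abs(P[...,0]-.53)<.03)&(abs(P[...,1]+.152)<.03)
top=m&(Z>.1145)
Q=P[top];print(len(Q),np.median(Q[:,2]),cv2.minEnclosingCircle((Q[:,:2]*1000).astype(np.float32)))
S=(Z[180:270,275:375]-.10)/.03; cv2.imwrite('pics/w3z.png',cv2.resize((np.nan_to_num(S).clip(0,1)*255).astype(np.uint8),None,fx=6,fy=6,interpolation=cv2.INTER_NEAREST))
E
```

```text
690 0.11927805871746835 ((530.4483642578125, -150.29624938964844), 15.960257530212402)
```

View pics/w3c.png

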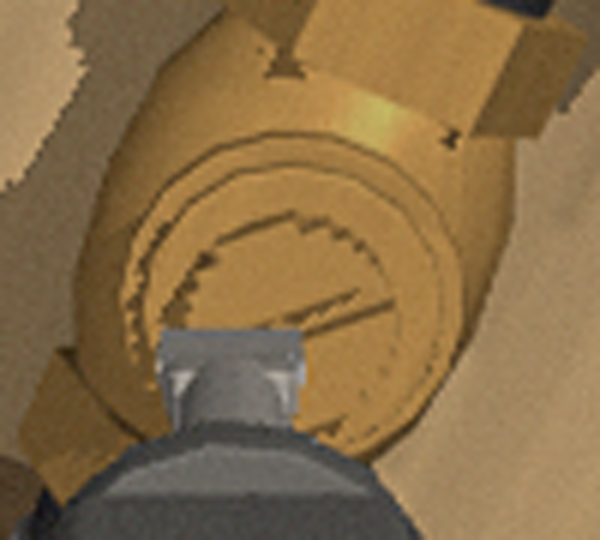

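View pics/w3z.png

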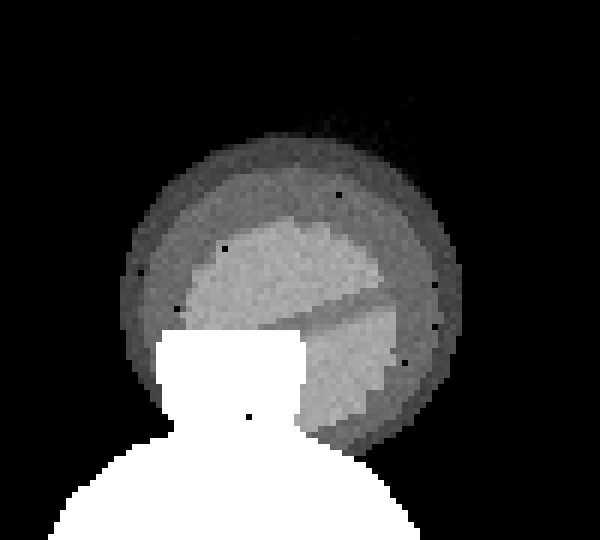

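```bash
cat >> h.py <<'E'
from scipy.optimize import least_squares, minimize
def analyse(P, c0=(.530,-.151)):
    Z=P[...,2]; near=(np.hypot(P[...,0]-c0[0],P[...,1]-c0[1])<.022)
    ztop=np.nanmedian(Z[near&(Z>.1155)&(Z<.124)])
    top=near&(abs(Z-ztop)<.0022); low=near&(Z<ztop-.0045)&(Z>ztop-.0095)
    T=P[top][:,:2]; L=P[low][:,:2]
    best=None
    for dx in np.arange(-.006,.0061,.0005):
        for dy in np.arange(-.006,.0061,.0005):
            c=np.array(c0)+[dx,dy]
            s=np.sum(np.hypot(*(T-c).T)<.015)-np.sum(np.hypot(*(T-c).T)>=.015)
            Lr=np.hypot(*(L-c).T); s+=np.sum(Lr>.015)-np.sum(Lr<.015)
            if best is None or s>best[0]: best=(s,[c])
            elif s==best[0]: best[1].append(c)
    c=np.mean(best[1],0)
    sl=near&(Z<ztop-.0025)&(Z>ztop-.0075)&(np.hypot(P[...,0]-c[0],P[...,1]-c[1])<.0135)
    S=P[sl][:,:2]
    l=cv2.fitLine((S*1000).astype(np.float32),cv2.DIST_HUBER,0,.01,.01).ravel()
    n=np.array([-l[1],l[0]])
    off=n@(c*1000-l[2:])
    print('ztop',ztop.round(4),'centre',c.round(4),'slot n',len(S),'yaw',np.degrees(np.arctan2(l[1],l[0])).round(1)%180,'centre offset from slot line mm',off.round(2))
    return c,ztop
def blade(P,o):
    q=o['tool_rot']; Rm=R.from_quat([q[1],q[2],q[3],q[0]]).as_matrix()
    T=(P-o['eef_pos'])@Rm*1000
    # front face of blade in tool frame: z within 14 mm of edge ; columns/rows around blade
    m=np.zeros(P.shape[:2],bool); m[215:262,285:345]=True
    m&=(T[...,2]>100)&(T[...,2]<125)&(abs(T[...,1])<14)&(abs(T[...,0])<14)
    B=T[m]
    print('blade pts',len(B),'tool x med',np.median(B[:,0]).round(2),'y range',np.percentile(B[:,1],[2,98]).round(2),'z max',np.percentile(B[:,2],99).round(2))
    E=B[B[:,2]>np.percentile(B[:,2],99)-7]; 
    if len(E)>5:
        l=np.polyfit(E[:,1],E[:,0],1); print('edge slope deg (x vs y)',np.degrees(np.arctan(l[0])).round(1),'y mid',(E[:,1].min()/2+E[:,1].max()/2).round(2),'x',np.median(E[:,0]).round(2))
    return Rm
E
python3 - <<'E'
from h import *
P=np.load('pics/w3P.npy'); o=get_obs()
c,z=analyse(P); Rm=blade(P,o); print(Rm.round(3))
b=np.array(o['eef_pos'])+Rm@np.array([0,0,.115]); print('axis at edge',b)
E
```

```text
ztop 0.1194 centre [ 0.5305 -0.151 ] slot n 69 yaw 38.1 centre offset from slot line mm -0.22
blade pts 102 tool x med -0.08 y range [-11.42   6.19] z max 112.43
edge slope deg (x vs y) -0.3 y mid -2.62 x -0.09
[[-0.408  0.913 -0.025]
 [ 0.913  0.408 -0.008]
 [ 0.003 -0.026 -1.   ]]
axis at edge [ 0.52210382 -0.14389593  0.14643233]
```

```bash
python3 - <<'E'
from h import *
o=get_obs(); q=o['tool_rot']; Rm=R.from_quat([q[1],q[2],q[3],q[0]]).as_matrix()
b=o['eef_pos']+Rm@np.array([-.0016,-.0026,.1154]); d=np.array([.5305,-.151,.1194+.022])-b
print(b,d,Rm.T@d*1000)
E
```

```text
[ 0.52037378 -0.14642029  0.14609383] [ 0.01012622 -0.00457971 -0.00469383] [-8.32748487  7.49378871  4.47687047]
```

>>> {"api": "apply_moves", "payload": {"increments": [20, -8, 7, 0, 0, 20, 0, 0, 0, -7, 20, 0, 0, 0, -7, 20, 0, 0, 0, 0]}}

```text
t: 8.02
eef_pos: [0.5382, -0.1423, 0.2597]
tool_rot: [-0.01, 0.431, 0.902, -0.008]
contact_force: [0.1, -0.2, -1.4]
gripper_width: 0.345
```

```bash
cat >> h.py <<'E'
def look(name,c0=(.530,-.151),cx=-.0016,cy=None):
    o=get_obs(); im,d=snap('wrist',name); P=world('wrist',d,o); np.save('pics/'+name+'P.npy',P)
    cv2.imwrite('pics/'+name+'c.png',cv2.resize(im[180:270,275:375],None,fx=6,fy=6,interpolation=cv2.INTER_CUBIC))
    print('t',o['t'],'tcp',o['eef_pos'].round(4),'F',o['contact_force'].round(1),'tau',o['torque'].round(3))
    c,z=analyse(P,c0); Rm=blade(P,o)
    cy=-.0026 if cy is None else cy
    b=o['eef_pos']+Rm@np.array([cx,cy,.1154]); d=np.r_[c,z]-b
    yaw=np.degrees(np.arctan2(Rm[1,1],Rm[0,1])); print('yaw',yaw.round(2),'tilt',np.degrees(np.arccos(-Rm[2,2])).round(2),'blade->spindle top tool mm',(Rm.T@d*1000).round(2))
E
python3 - <<'E'
from h import *
look('w4')
E
```

```text
t 8.025 tcp [ 0.5382 -0.1423  0.2597] F [ 0.1 -0.2 -1.4] tau [-0.001 -0.013  0.003]
ztop 0.1193 centre [ 0.5305 -0.151 ] slot n 135 yaw 44.8 centre offset from slot line mm 0.59
blade pts 99 tool x med 1.97 y range [-8.54  8.71] z max 111.82
edge slope deg (x vs y) -0.1 y mid 0.15 x 1.99
yaw 38.94 tilt 1.5 blade->spindle top tool mm [-1.84 -5.53 25.22]
```

View pics/w4c.png

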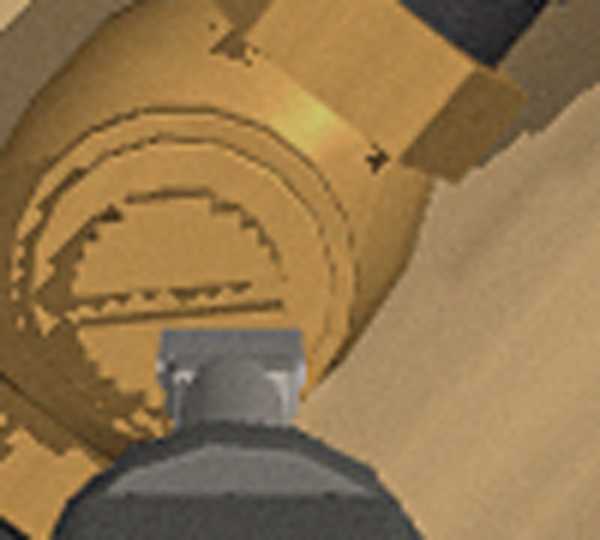

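>>> {"api": "apply_moves", "payload": {"increments": [20, 0, 0, 0, -6, 20, 0, 0, 0, 0, 20, -4, -8, 0, 0, 20, 0, 0, 0, 0]}}

```text
t: 8.57
eef_pos: [0.536, -0.1504, 0.2595]
tool_rot: [-0.011, 0.386, 0.922, -0.008]
contact_force: [0.6, -0.2, -1.6]
gripper_width: 0.341
```

```bash
sed -i 's/cx=-.0016/cx=.0005/; s/cy=-.0026 if/cy=.00015 if/; s/\[cx,cy,.1154\]/[cx,cy,.113]/' h.py; python3 - <<'E'
from h import *
look('w5')
E
```

```text
t 8.575 tcp [ 0.536  -0.1504  0.2595] F [ 0.6 -0.2 -1.6] tau [-0.022 -0.068 -0.011]
ztop 0.1193 centre [ 0.5305 -0.1505] slot n 154 yaw 44.4 centre offset from slot line mm 0.79
blade pts 99 tool x med 1.84 y range [-8.49  8.71] z max 111.98
edge slope deg (x vs y) 0.0 y mid 0.19 x 1.82
yaw 44.54 tilt 1.52 blade->spindle top tool mm [ 1.44 -0.98 27.28]
```

View pics/w5c.png

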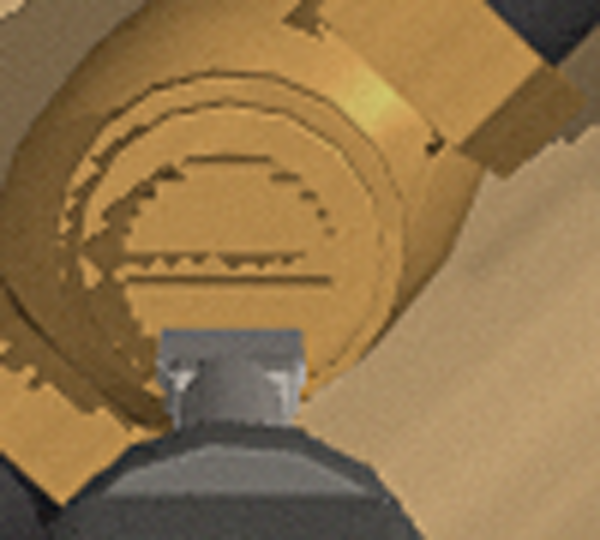

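>>> {"api": "apply_moves", "payload": {"increments": [20, 1.5, -1, 5, 0, 20, 0, 0, 5, 0, 20, 0, 0, 5, 0, 20, 0, 0, 0, 0]}}

```text
t: 9.12
eef_pos: [0.5337, -0.1489, 0.2431]
tool_rot: [-0.011, 0.386, 0.922, -0.008]
contact_force: [0.0, -0.1, -1.0]
gripper_width: 0.346
```

```bash
python3 - <<'E'
from h import *
look('w6')
E
```

```text
t 9.125 tcp [ 0.5337 -0.1489  0.2431] F [ 0.  -0.1 -1. ] tau [-0.003 -0.033 -0.017]
ztop 0.1193 centre [ 0.5305 -0.1505] slot n 140 yaw 43.9 centre offset from slot line mm 0.86
blade pts 600 tool x med 4.61 y range [-13.09  12.58] z max 124.91
edge slope deg (x vs y) 0.4 y mid -0.2 x 5.97
yaw 44.55 tilt 1.55 blade->spindle top tool mm [-1.15 -0.75 10.84]
```

View pics/w6c.png

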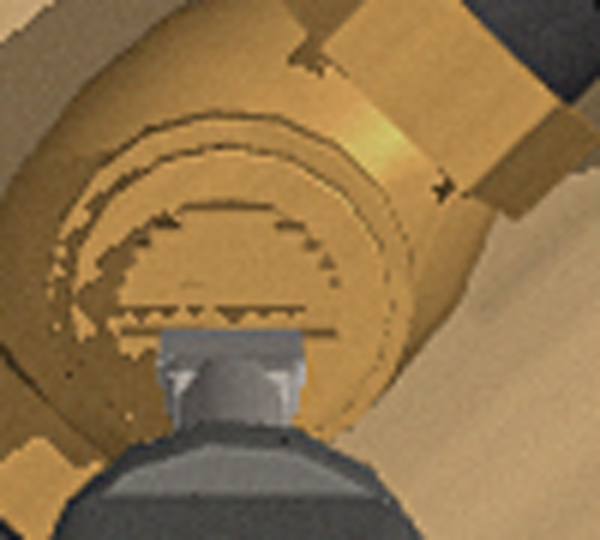

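```bash
cat >> h.py <<'E'
def gap(name,o=None,yaw=None,c=(.5305,-.1507)):
    P=np.load('pics/'+name+'P.npy'); Z=P[...,2]
    o=get_obs(); q=o['tool_rot']; Rm=R.from_quat([q[1],q[2],q[3],q[0]]).as_matrix()
    ex=Rm[:2,0]; ey=Rm[:2,1]
    D=P[...,:2]-np.array(c); a=D@ex*1000; b=D@ey*1000
    for y0 in range(-12,13,3):
        m=(abs(b-y0)<1.5)&(abs(a)<13)&(abs(Z-.1193)<.0016)
        up=a[m&(a>0)]; dn=a[m&(a<0)]
        # largest gap
        s=np.sort(a[m]); 
        if len(s)>8:
            k=np.argmax(np.diff(s)); print(y0,'gap',s[k].round(2),s[k+1].round(2),'mid',((s[k]+s[k+1])/2).round(2))
E
python3 - <<'E'
from h import *
for n in ('w5','w6'): print(n); gap(n)
E
```

```text
w5
-12 gap -1.97 3.0 mid 0.51
-9 gap -2.01 2.87 mid 0.43
-6 gap -2.13 3.06 mid 0.47
-3 gap -1.77 3.14 mid 0.68
0 gap -1.81 3.0 mid 0.59
3 gap -1.91 2.89 mid 0.49
6 gap -2.08 2.91 mid 0.41
9 gap -1.8 3.06 mid 0.63
12 gap -1.66 2.51 mid 0.42
w6
-12 gap -1.87 2.82 mid 0.47
-9 gap -2.01 2.54 mid 0.27
-6 gap 2.75 3.64 mid 3.2
-3 gap 9.43 10.07 mid 9.75
0 gap 3.89 4.56 mid 4.23
3 gap 11.0 11.75 mid 11.38
6 gap 5.51 6.25 mid 5.88
9 gap -8.72 -1.89 mid -5.31
12 gap -1.83 2.7 mid 0.43
```

>>> {"api": "apply_moves", "payload": {"increments": [20, -1, -0.7, 0, 0, 20, 0, 0, 3, 0, 20, 0, 0, 0, 0]}}

```text
t: 9.55
eef_pos: [0.5343, -0.1504, 0.2404]
tool_rot: [-0.01, 0.386, 0.922, -0.008]
contact_force: [0.2, -0.3, -2.2]
gripper_width: 0.344
```

```bash
python3 - <<'E'
from h import *
look('w7'); gap('w7')
E
```

```text
t 9.55 tcp [ 0.5343 -0.1504  0.2404] F [ 0.2 -0.3 -2.2] tau [-0.025 -0.032  0.019]
ztop 0.1193 centre [ 0.5305 -0.1505] slot n 149 yaw 44.6 centre offset from slot line mm 0.92
blade pts 670 tool x med 5.45 y range [-13.49  13.17] z max 124.67
edge slope deg (x vs y) 0.3 y mid 0.12 x 6.79
yaw 44.55 tilt 1.48 blade->spindle top tool mm [ 0.48 -0.3   8.21]
-12 gap -2.08 2.74 mid 0.33
-9 gap -1.92 2.7 mid 0.39
-6 gap 9.29 10.03 mid 9.66
-3 gap -1.7 2.84 mid 0.57
0 gap 9.33 10.15 mid 9.74
3 gap 4.5 5.32 mid 4.91
6 gap 11.65 12.42 mid 12.04
9 gap -1.48 2.79 mid 0.66
12 gap -1.62 2.57 mid 0.48
```

View pics/w7c.png

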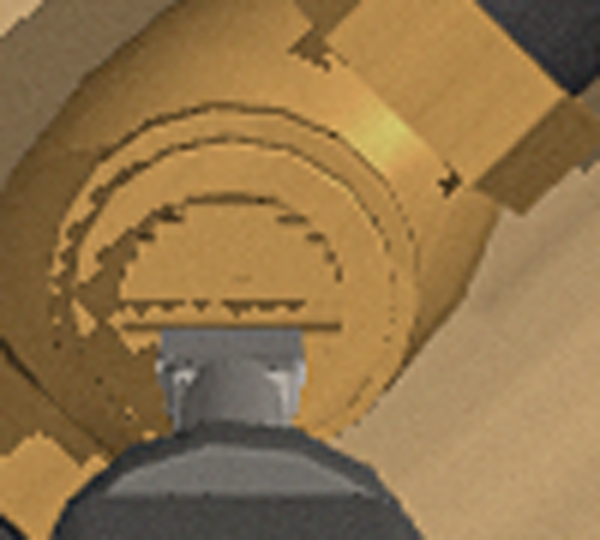

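>>> {"api": "apply_moves", "payload": {"increments": [20, 0.5, -0.2, 2, 0, 20, 0, 0, 2, 0, 20, 0, 0, 0, 0]}}

```text
t: 9.98
eef_pos: [0.5338, -0.1502, 0.2364]
tool_rot: [-0.01, 0.386, 0.922, -0.008]
contact_force: [-0.0, 0.2, -1.4]
gripper_width: 0.339
```

```bash
python3 - <<'E'
from h import *
look('w8'); gap('w8')
E
```

```text
t 9.975 tcp [ 0.5338 -0.1502  0.2364] F [-0.   0.2 -1.4] tau [-0.027 -0.04  -0.012]
ztop 0.1193 centre [ 0.5305 -0.1505] slot n 122 yaw 43.9 centre offset from slot line mm 0.43
blade pts 897 tool x med 4.7 y range [-13.51  13.46] z max 124.73
edge slope deg (x vs y) -0.3 y mid 0.01 x 1.08
yaw 44.55 tilt 1.46 blade->spindle top tool mm [ 0.09 -0.17  4.17]
-12 gap -1.65 2.68 mid 0.51
-9 gap -2.0 2.75 mid 0.38
-6 gap 7.69 8.37 mid 8.03
-3 gap 6.88 7.54 mid 7.21
0 gap 8.31 9.28 mid 8.79
3 gap 10.09 10.73 mid 10.41
6 gap 6.14 6.83 mid 6.49
9 gap -2.01 2.84 mid 0.41
12 gap -1.72 2.52 mid 0.4
```

View pics/w8c.png

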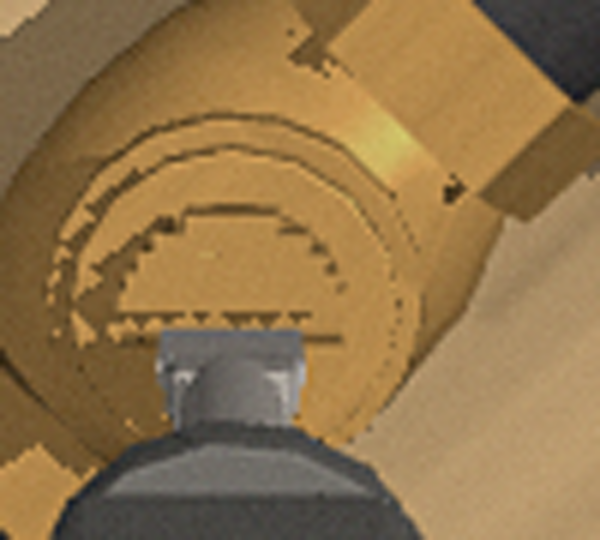

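>>> {"api": "apply_moves", "payload": {"increments": [20, 0.3, -0.2, 1.5, 0, 20, 0, 0, 1, 0]}}

```text
t: 10.28
eef_pos: [0.5335, -0.1501, 0.234]
tool_rot: [-0.01, 0.386, 0.922, -0.008]
contact_force: [-1.2, -0.0, -2.1]
gripper_width: 0.346
```

>>> {"api": "apply_moves", "payload": {"increments": [20, 0, 0, 1, 0]}}

```text
t: 10.4
eef_pos: [0.5335, -0.1502, 0.2329]
tool_rot: [-0.01, 0.386, 0.922, -0.008]
contact_force: [-0.2, 0.6, -1.4]
gripper_width: 0.345
```

>>> {"api": "apply_moves", "payload": {"increments": [20, 0, 0, 1, 0]}}

```text
t: 10.52
eef_pos: [0.5335, -0.1502, 0.2318]
tool_rot: [-0.01, 0.386, 0.922, -0.008]
contact_force: [0.2, 0.5, -1.6]
gripper_width: 0.344
```

```bash
python3 - <<'E'
from h import *
look('w9'); gap('w9')
E
```

```text
t 10.525 tcp [ 0.5335 -0.1502  0.2318] F [ 0.2  0.5 -1.6] tau [-0.007 -0.04  -0.036]
ztop 0.1193 centre [ 0.5305 -0.1505] slot n 70 yaw 44.7 centre offset from slot line mm 0.33
blade pts 915 tool x med 5.18 y range [-13.38  13.71] z max 120.57
edge slope deg (x vs y) 2.1 y mid 0.01 x 7.45
yaw 44.55 tilt 1.44 blade->spindle top tool mm [-0.07 -0.07 -0.49]
-12 gap -1.64 2.6 mid 0.48
-9 gap -2.08 1.4 mid -0.34
-6 gap 1.4 2.72 mid 2.06
-3 gap 1.42 2.56 mid 1.99
0 gap 1.51 2.78 mid 2.14
3 gap 1.63 2.78 mid 2.2
6 gap 1.65 2.63 mid 2.14
9 gap -2.09 1.6 mid -0.24
12 gap -1.75 2.71 mid 0.48
```

View pics/w9c.png

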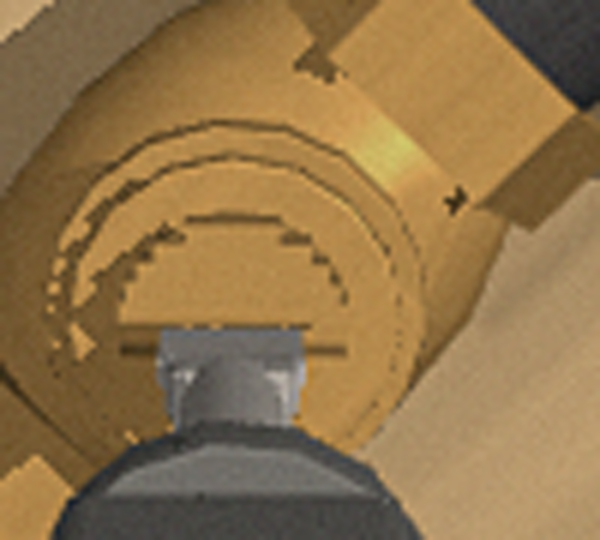

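>>> {"api": "apply_moves", "payload": {"increments": [20, 0.3, 0, 1, 0]}}

```text
t: 10.7
eef_pos: [0.5333, -0.1499, 0.2307]
tool_rot: [-0.01, 0.386, 0.922, -0.008]
contact_force: [-0.4, -0.2, -1.2]
gripper_width: 0.346
```

>>> {"api": "apply_moves", "payload": {"increments": [20, 0, 0, 1, 0]}}

```text
t: 10.82
eef_pos: [0.5332, -0.1499, 0.2296]
tool_rot: [-0.01, 0.386, 0.922, -0.008]
contact_force: [-0.4, 0.0, -1.9]
gripper_width: 0.347
```

>>> {"api": "apply_moves", "payload": {"increments": [20, 0, 0, 1, 0]}}

```text
t: 10.95
eef_pos: [0.5332, -0.15, 0.2286]
tool_rot: [-0.01, 0.386, 0.922, -0.008]
contact_force: [0.9, 1.4, -1.8]
gripper_width: 0.343
```

>>> {"api": "apply_moves", "payload": {"increments": [20, 0, 0, 0.8, 0]}}

```text
t: 11.08
eef_pos: [0.5332, -0.1499, 0.2277]
tool_rot: [-0.01, 0.386, 0.922, -0.008]
contact_force: [-0.8, -0.5, -1.4]
gripper_width: 0.344
```

>>> {"api": "apply_moves", "payload": {"increments": [20, 0, 0, 0.8, 0]}}

```text
t: 11.2
eef_pos: [0.5334, -0.15, 0.2273]
tool_rot: [-0.01, 0.386, 0.922, -0.007]
contact_force: [-0.9, 0.2, 5.4]
gripper_width: 0.339
```

```bash
python3 - <<'E'
from h import *
look('w10')
E
```

```text
t 11.2 tcp [ 0.5334 -0.15    0.2273] F [-0.9  0.2  5.4] tau [ 0.125  0.467 -0.046]
ztop 0.1194 centre [ 0.5305 -0.1505] slot n 45 yaw 43.7 centre offset from slot line mm 1.07
blade pts 892 tool x med 5.51 y range [-13.64  13.58] z max 115.89
edge slope deg (x vs y) -1.3 y mid -0.01 x 6.5
yaw 44.55 tilt 1.42 blade->spindle top tool mm [-0.17 -0.2  -5.01]
```

View pics/w10c.png

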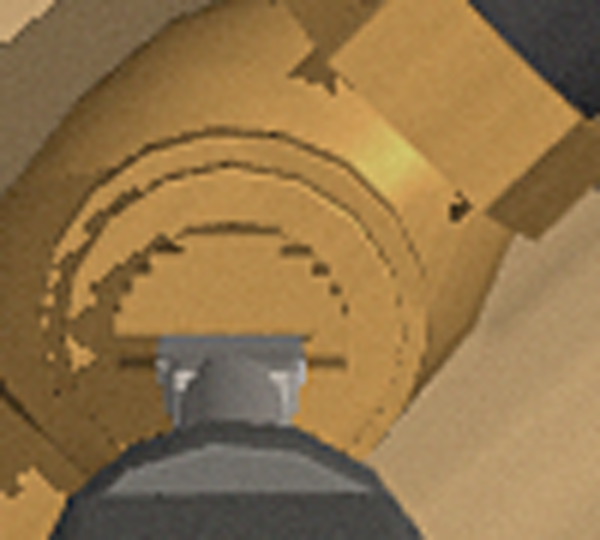

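The blade is about 5 mm below the top face by camera, with light floor contact of about 7 N, so it's in the slot. I ease up half a millimetre and turn clockwise (positive roll) in small steps.

>>> {"api": "apply_moves", "payload": {"increments": [20, 0, 0, -0.7, 2]}}

```text
t: 11.38
eef_pos: [0.5333, -0.1501, 0.2281]
tool_rot: [-0.01, 0.403, 0.915, -0.008]
contact_force: [-0.6, -0.6, -1.1]
gripper_width: 0.342
```

>>> {"api": "apply_moves", "payload": {"increments": [20, 0, 0, 0, 2]}}

```text
t: 11.5
eef_pos: [0.5333, -0.1501, 0.2279]
tool_rot: [-0.01, 0.42, 0.907, -0.008]
contact_force: [0.1, 0.2, -2.2]
gripper_width: 0.342
```

```bash
cat >> h.py <<'E'
def st():
    o=get_obs(); q=o['tool_rot']; Rm=R.from_quat([q[1],q[2],q[3],q[0]]).as_matrix()
    b=o['eef_pos']+Rm@np.array([.0005,.0001,.113])
    print('t',round(o['t'],2),'tcp',o['eef_pos'].round(4),'blade',b.round(4),'yaw',np.degrees(np.arctan2(Rm[1,1],Rm[0,1])).round(2),'F',o['contact_force'].round(1),'tau',o['torque'].round(3),'q7',o['q'][6].round(2))
    print('blade offset from (.5303,-.1504) in tool mm',(Rm.T@(np.array([.5303,-.1504,.118])-b)*1000).round(2))
E
python3 -c "
from h import *
st()"
```

```text
t 11.5 tcp [ 0.5333 -0.1501  0.2279] blade [ 0.5303 -0.1503  0.1149] yaw 40.29 F [ 0.1  0.2 -2.2] tau [ 0.018 -0.047 -0.005] q7 1.01
blade offset from (.5303,-.1504) in tool mm [-0.01 -0.13 -3.05]
```

>>> {"api": "apply_moves", "payload": {"increments": [20, 0, 0, 0, 2]}}

```text
t: 11.62
eef_pos: [0.5334, -0.1501, 0.2279]
tool_rot: [-0.009, 0.437, 0.899, -0.008]
contact_force: [0.4, -0.0, -1.8]
gripper_width: 0.346
```

>>> {"api": "apply_moves", "payload": {"increments": [20, 0, 0, 0, 2]}}

```text
t: 11.75
eef_pos: [0.5334, -0.1501, 0.2279]
tool_rot: [-0.009, 0.454, 0.891, -0.008]
contact_force: [-0.1, 0.2, 0.0]
gripper_width: 0.342
```

```bash
python3 -c "
from h import *
st()"
```

```text
t 11.75 tcp [ 0.5334 -0.1501  0.2279] blade [ 0.5305 -0.1504  0.1149] yaw 36.01 F [-0.1  0.2  0. ] tau [-0.045  0.004  0.084] q7 0.94
blade offset from (.5303,-.1504) in tool mm [ 0.14 -0.24 -3.11]
```

>>> {"api": "apply_moves", "payload": {"increments": [20, 0, 0, 0, 2]}}

```text
t: 11.88
eef_pos: [0.5334, -0.1501, 0.2278]
tool_rot: [-0.009, 0.47, 0.882, -0.008]
contact_force: [0.5, -0.4, -0.5]
gripper_width: 0.34
```

```bash
python3 -c "
from h import *
st()"
```

```text
t 11.88 tcp [ 0.5334 -0.1501  0.2278] blade [ 0.5305 -0.1504  0.1149] yaw 33.87 F [ 0.5 -0.4 -0.5] tau [-0.045 -0.031  0.117] q7 0.91
blade offset from (.5303,-.1504) in tool mm [ 0.13 -0.26 -3.12]
```

>>> {"api": "apply_moves", "payload": {"increments": [20, 0, 0, 0, 2]}}

```text
t: 12.0
eef_pos: [0.5334, -0.1501, 0.2278]
tool_rot: [-0.009, 0.487, 0.873, -0.009]
contact_force: [-0.7, -0.8, -0.3]
gripper_width: 0.347
```

```bash
python3 -c "
from h import *
st()"
```

```text
t 12.0 tcp [ 0.5334 -0.1501  0.2278] blade [ 0.5306 -0.1504  0.1149] yaw 31.73 F [-0.7 -0.8 -0.3] tau [-0.084 -0.033  0.096] q7 0.87
blade offset from (.5303,-.1504) in tool mm [ 0.17 -0.28 -3.12]
```

>>> {"api": "apply_moves", "payload": {"increments": [20, 0, 0, 0, 2, 20, 0, 0, 0, 2, 20, 0, 0, 0, 2]}}

```text
t: 12.38
eef_pos: [0.5335, -0.1502, 0.2279]
tool_rot: [-0.008, 0.535, 0.845, -0.009]
contact_force: [0.4, 0.1, -1.6]
gripper_width: 0.344
```

```bash
python3 -c "
from h import *
st()"
```

```text
t 12.38 tcp [ 0.5335 -0.1502  0.2279] blade [ 0.5307 -0.1505  0.1149] yaw 25.3 F [ 0.4  0.1 -1.6] tau [-0.134 -0.017  0.139] q7 0.77
blade offset from (.5303,-.1504) in tool mm [ 0.23 -0.38 -3.1 ]
```

>>> {"api": "apply_moves", "payload": {"increments": [20, 0, 0, 0, 2, 20, 0, 0, 0, 2]}}

```text
t: 12.62
eef_pos: [0.5335, -0.1503, 0.2279]
tool_rot: [-0.008, 0.566, 0.824, -0.009]
contact_force: [0.6, -0.0, -1.5]
gripper_width: 0.344
```

```bash
python3 -c "
from h import *
st()"
```

```text
t 12.62 tcp [ 0.5335 -0.1503  0.2279] blade [ 0.5307 -0.1505  0.1149] yaw 21.01 F [ 0.6 -0.  -1.5] tau [-0.087 -0.093  0.107] q7 0.7
blade offset from (.5303,-.1504) in tool mm [ 0.28 -0.45 -3.09]
```

Now in 1° steps, watching for the stop.

>>> {"api": "apply_moves", "payload": {"increments": [20, 0, 0, 0, 1, 20, 0, 0, 0, 1]}}

```text
t: 12.88
eef_pos: [0.5335, -0.1503, 0.2279]
tool_rot: [-0.008, 0.582, 0.813, -0.01]
contact_force: [0.3, -0.6, -1.1]
gripper_width: 0.344
```

```bash
python3 -c "
from h import *
st()"
```

```text
t 12.88 tcp [ 0.5335 -0.1503  0.2279] blade [ 0.5308 -0.1505  0.1149] yaw 18.85 F [ 0.3 -0.6 -1.1] tau [-0.132 -0.026  0.073] q7 0.67
blade offset from (.5303,-.1504) in tool mm [ 0.3  -0.47 -3.09]
```

>>> {"api": "apply_moves", "payload": {"increments": [20, 0, 0, 0, 1, 20, 0, 0, 0, 1]}}

```text
t: 13.12
eef_pos: [0.5335, -0.1503, 0.2278]
tool_rot: [-0.007, 0.597, 0.802, -0.01]
contact_force: [-0.6, -0.5, -2.2]
gripper_width: 0.344
```

```bash
python3 -c "
from h import *
st()"
```

```text
t 13.12 tcp [ 0.5335 -0.1503  0.2278] blade [ 0.5308 -0.1505  0.1149] yaw 16.71 F [-0.6 -0.5 -2.2] tau [-0.117 -0.057  0.088] q7 0.63
blade offset from (.5303,-.1504) in tool mm [ 0.28 -0.51 -3.11]
```

>>> {"api": "apply_moves", "payload": {"increments": [20, 0, 0, 0, 1]}}

```text
t: 13.25
eef_pos: [0.5335, -0.1503, 0.2279]
tool_rot: [-0.007, 0.604, 0.797, -0.01]
contact_force: [1.1, -0.3, -1.7]
gripper_width: 0.339
```

```bash
python3 -c "
from h import *
st()"
```

```text
t 13.25 tcp [ 0.5335 -0.1503  0.2279] blade [ 0.5308 -0.1506  0.1149] yaw 15.65 F [ 1.1 -0.3 -1.7] tau [-0.074 -0.046  0.12 ] q7 0.61
blade offset from (.5303,-.1504) in tool mm [ 0.28 -0.5  -3.1 ]
```

>>> {"api": "apply_moves", "payload": {"increments": [20, 0, 0, 0, 1]}}

```text
t: 13.38
eef_pos: [0.5335, -0.1503, 0.2279]
tool_rot: [-0.007, 0.612, 0.791, -0.01]
contact_force: [-0.0, -0.4, -1.9]
gripper_width: 0.342
```

```bash
python3 -c "
from h import *
st()"
```

```text
t 13.38 tcp [ 0.5335 -0.1503  0.2279] blade [ 0.5308 -0.1506  0.1149] yaw 14.58 F [-0.  -0.4 -1.9] tau [-0.164 -0.049  0.187] q7 0.6
blade offset from (.5303,-.1504) in tool mm [ 0.33 -0.54 -3.1 ]
```

>>> {"api": "apply_moves", "payload": {"increments": [20, 0, 0, 0, 1]}}

```text
t: 13.5
eef_pos: [0.5335, -0.1503, 0.2279]
tool_rot: [-0.007, 0.619, 0.785, -0.01]
contact_force: [0.9, -0.6, -0.7]
gripper_width: 0.345
```

```bash
python3 -c "
from h import *
st()"
```

```text
t 13.5 tcp [ 0.5335 -0.1503  0.2279] blade [ 0.5308 -0.1506  0.1149] yaw 13.53 F [ 0.9 -0.6 -0.7] tau [-0.149 -0.04   0.223] q7 0.58
blade offset from (.5303,-.1504) in tool mm [ 0.32 -0.54 -3.11]
```

>>> {"api": "apply_moves", "payload": {"increments": [20, 0, 0, 0, 1]}}

```text
t: 13.62
eef_pos: [0.5335, -0.1503, 0.2279]
tool_rot: [-0.007, 0.626, 0.78, -0.01]
contact_force: [-0.1, -1.0, -0.5]
gripper_width: 0.346
```

```bash
python3 -c "
from h import *
st()"
```

```text
t 13.62 tcp [ 0.5335 -0.1503  0.2279] blade [ 0.5308 -0.1506  0.1149] yaw 12.47 F [-0.1 -1.  -0.5] tau [-0.144 -0.035  0.301] q7 0.56
blade offset from (.5303,-.1504) in tool mm [ 0.33 -0.55 -3.09]
```

Torque is climbing steadily (0.12 → 0.19 → 0.22 → 0.30 N m) with no further free motion, so it's at the stop. I hold and check by camera.

>>> {"api": "apply_moves", "payload": {"increments": [20, 0, 0, 0, 0.4, 20, 0, 0, 0, 0]}}

```text
t: 13.88
eef_pos: [0.5335, -0.1503, 0.2279]
tool_rot: [-0.007, 0.629, 0.777, -0.01]
contact_force: [-0.1, -0.2, -1.2]
gripper_width: 0.342
```

```bash
python3 -c "
from h import *
st(); look('w11'); gap('w11')"
```

```text
t 13.88 tcp [ 0.5335 -0.1503  0.2279] blade [ 0.5309 -0.1506  0.1149] yaw 12.06 F [-0.1 -0.2 -1.2] tau [-0.131 -0.03   0.357] q7 0.56
blade offset from (.5303,-.1504) in tool mm [ 0.3 -0.6 -3.1]
t 13.875 tcp [ 0.5335 -0.1503  0.2279] F [-0.1 -0.2 -1.2] tau [-0.131 -0.03   0.357]
ztop 0.1193 centre [ 0.53   -0.1505] slot n 62 yaw 24.0 centre offset from slot line mm 0.61
blade pts 861 tool x med 5.54 y range [-13.54  13.51] z max 116.26
edge slope deg (x vs y) 2.9 y mid 0.02 x 4.01
yaw 12.06 tilt 1.42 blade->spindle top tool mm [ 0.26 -0.99 -4.37]
-12 gap -4.5 0.4 mid -2.05
-9 gap -4.27 0.95 mid -1.66
-6 gap 2.79 3.38 mid 3.09
-3 gap 8.88 9.74 mid 9.31
0 gap 9.16 9.84 mid 9.5
3 gap 1.73 3.5 mid 2.62
6 gap 2.07 4.18 mid 3.13
9 gap 1.54 4.1 mid 2.82
12 gap 0.64 4.91 mid 2.77
```

View pics/w11c.png

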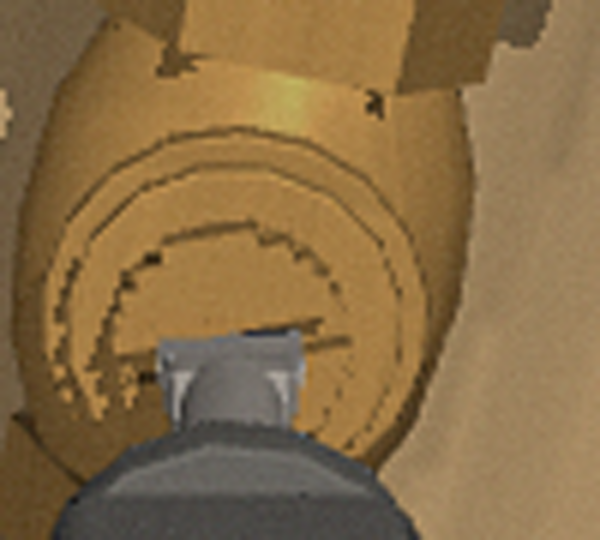

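Slot yaw went from 44.4° to about 23.4°, which is 0.37 rad clockwise, and the twist is now a static 0.36 N m against a drag of 0.08: it's on its seat. I unload by turning back within the slot slack, then lift.

>>> {"api": "apply_moves", "payload": {"increments": [20, 0, 0, 0, -2, 20, 0, 0, 0, -2, 20, 0, 0, 0, -2]}}

```text
t: 14.3
eef_pos: [0.5335, -0.1503, 0.2278]
tool_rot: [-0.008, 0.585, 0.811, -0.01]
contact_force: [0.3, -0.3, -0.2]
gripper_width: 0.346
```

```bash
python3 -c "
from h import *
st()"
```

```text
t 14.3 tcp [ 0.5335 -0.1503  0.2278] blade [ 0.5307 -0.1505  0.1149] yaw 18.41 F [ 0.3 -0.3 -0.2] tau [-0.08  -0.08  -0.035] q7 0.66
blade offset from (.5303,-.1504) in tool mm [ 0.27 -0.44 -3.12]
```

>>> {"api": "apply_moves", "payload": {"increments": [20, 0, 0, -2, 0, 20, 0, 0, -4, 0, 20, 0, 0, -10, 0, 20, 0, 0, -15, 0, 20, 0, 0, 0, 0]}}

```text
t: 14.92
eef_pos: [0.5344, -0.15, 0.2615]
tool_rot: [-0.007, 0.585, 0.811, -0.009]
contact_force: [-0.4, -0.1, -1.2]
gripper_width: 0.339
```

```bash
python3 -c "
from h import *
st(); look('w12'); gap('w12')"
```

```text
t 14.93 tcp [ 0.5344 -0.15    0.2615] blade [ 0.5317 -0.1502  0.1485] yaw 18.4 F [-0.4 -0.1 -1.2] tau [ 0.047 -0.002 -0.028] q7 0.64
blade offset from (.5303,-.1504) in tool mm [ 0.2  -0.69 30.52]
t 14.925 tcp [ 0.5344 -0.15    0.2615] F [-0.4 -0.1 -1.2] tau [ 0.047 -0.002 -0.028]
ztop 0.1193 centre [ 0.53 -0.15] slot n 131 yaw 23.5 centre offset from slot line mm 1.65
blade pts 103 tool x med 2.23 y range [-9.23  8.41] z max 112.33
edge slope deg (x vs y) 0.1 y mid -0.75 x 2.27
yaw 18.4 tilt 1.37 blade->spindle top tool mm [ 0.68 -0.93 29.24]
-12 gap -3.18 1.57 mid -0.81
-9 gap -2.36 1.67 mid -0.35
-6 gap -2.29 2.12 mid -0.08
-3 gap -2.17 2.58 mid 0.21
0 gap -1.82 2.46 mid 0.32
3 gap -1.66 2.78 mid 0.56
6 gap -1.11 3.62 mid 1.25
9 gap -0.79 3.63 mid 1.42
12 gap -0.56 3.67 mid 1.55
```

View pics/w12c.png

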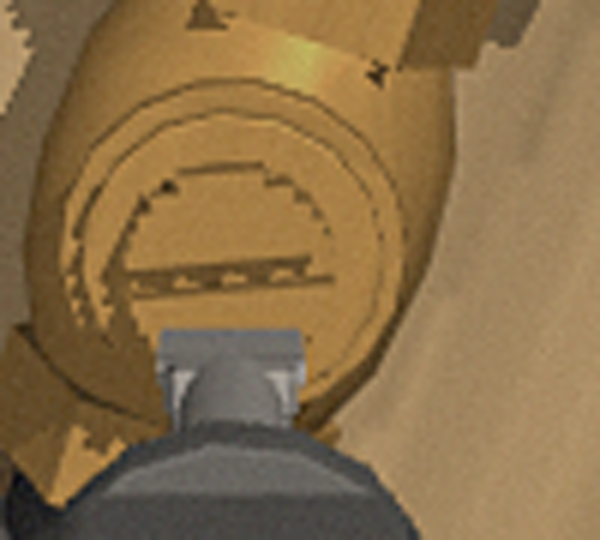

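The slot is unchanged at about 23.5° after withdrawal. Back to the block.

```bash
python3 -c "
from h import *
rel([.595,.247,.283],23.75)"
```

```text
shift tool mm [357.25 182.58 -26.18] yaw y now 18.4 roll -5.35 tilt 1.43
```

>>> {"api": "apply_moves", "payload": {"increments": [20, 15, 8, -8, 0, 20, 32, 16, -8, 0, 20, 32, 16, -4, 0, 20, 32, 16, 0, 0, 20, 32, 16, 0, 0, 20, 32, 16, 0, 0, 20, 32, 16, 0, 0, 20, 32, 16, 0, 0, 20, 32, 16, 0, 0, 20, 32, 16, 0, 0, 20, 25, 13, 0, 0, 20, 0, 0, 0, 0]}}

```text
t: 16.48
eef_pos: [0.5868, 0.2252, 0.2734]
tool_rot: [-0.01, 0.586, 0.81, -0.012]
contact_force: [0.5, -0.9, -1.0]
gripper_width: 0.341
```

```bash
python3 -c "
from h import *
st(); rel([.595,.247,.283],23.75)"
```

```text
t 16.48 tcp [0.5868 0.2252 0.2734] blade [0.5833 0.2248 0.1604] yaw 18.27 F [ 0.5 -0.9 -1. ] tau [ 0.049 -0.044  0.011] q7 0.0
blade offset from (.5303,-.1504) in tool mm [-339.8  -166.53   46.89]
shift tool mm [ 18.17  14.34 -10.02] yaw y now 18.27 roll -5.48 tilt 1.8
```

>>> {"api": "apply_moves", "payload": {"increments": [20, 0, 0, 0, -5.4, 20, 18, 10, 0, 0, 20, 0, 0, 0, 0]}}

```text
t: 16.85
eef_pos: [0.589, 0.2453, 0.2726]
tool_rot: [-0.011, 0.548, 0.836, -0.012]
contact_force: [0.2, 0.3, -2.0]
gripper_width: 0.34
```

```bash
cat >> h.py <<'E'
def hole(name):
    o=get_obs(); im,d=snap('wrist',name); P=world('wrist',d,o); Z=P[...,2]; np.save('pics/'+name+'P.npy',P)
    q=o['tool_rot']; Rm=R.from_quat([q[1],q[2],q[3],q[0]]).as_matrix()
    cv2.imwrite('pics/'+name+'c.png',cv2.resize(im[150:270,230:390],None,fx=5,fy=5,interpolation=cv2.INTER_CUBIC))
    ztop=np.nanmedian(Z[(abs(Z-.095)<.006)&(abs(P[...,0]-.55)<.1)&(abs(P[...,1]-.235)<.05)])
    # points deeper than the top, seen inside the hole
    T=P[(abs(Z-ztop)<.0025)&(np.hypot(P[...,0]-.593,P[...,1]-.246)<.024)][:,:2]
    L=P[(Z<ztop-.004)&(np.hypot(P[...,0]-.593,P[...,1]-.246)<.011)]
    # centre: circle r13 free of top points: maximise min distance
    f=lambda c: -np.sort(np.hypot(*(T-c).T))[3]
    g=[(f(np.array([x,y])),x,y) for x in np.arange(.587,.5995,.0005) for y in np.arange(.240,.2525,.0005)]
    m=min(g)[0]; G=np.array([k[1:] for k in g if k[0]<m+.0003]); c=G.mean(0)
    print('ztop',ztop.round(4),'hole centre',c.round(4),'free radius mm',(-m*1000).round(2),len(T),len(L))
    b=o['eef_pos']+Rm@np.array([.0005,0,.113])
    print('t',round(o['t'],2),'tcp',o['eef_pos'].round(4),'blade',b.round(4),'yaw',np.degrees(np.arctan2(Rm[1,1],Rm[0,1])).round(2),'tilt',np.degrees(np.arccos(-Rm[2,2])).round(2),'Rz',Rm[:,2].round(3))
    print('blade->hole top tool mm',(Rm.T@(np.r_[c,ztop]-b)*1000).round(2),' at fixed (.5932,.246):',(Rm.T@(np.r_[.5932,.246,ztop]-b)*1000).round(2))
E
python3 -c "
from h import *
hole('w13')"
```

```text
ztop 0.0963 hole centre [0.593  0.2462] free radius mm 12.77 1299 49
t 16.85 tcp [0.589  0.2453 0.2726] blade [0.5852 0.2447 0.1597] yaw 23.53 tilt 1.87 Rz [-0.031 -0.009 -0.999]
blade->hole top tool mm [-1.93  9.8  63.07]  at fixed (.5932,.246): [-2.24  9.89 63.07]
```

View pics/w13c.png

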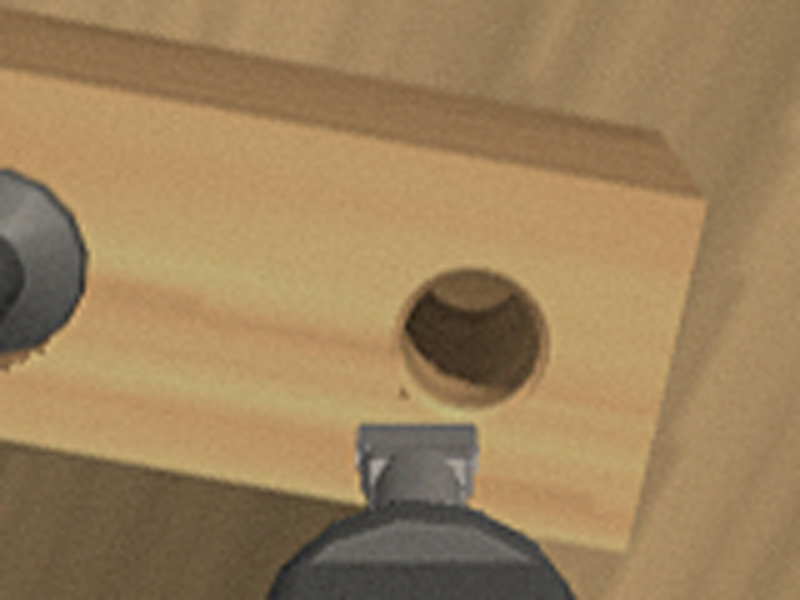

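>>> {"api": "apply_moves", "payload": {"increments": [20, -2, 10, 10, 0, 20, 0, 0, 15, 0, 20, 0, 0, 15, 0, 20, 0, 0, 0, 0]}}

```text
t: 17.4
eef_pos: [0.5984, 0.243, 0.2284]
tool_rot: [-0.01, 0.55, 0.835, -0.014]
contact_force: [0.3, -0.5, -1.7]
gripper_width: 0.341
```

```bash
python3 -c "
from h import *
hole('w14')"
```

```text
ztop 0.0964 hole centre [0.5929 0.246 ] free radius mm 12.87 1528 42
t 17.4 tcp [0.5984 0.243  0.2284] blade [0.5945 0.242  0.1155] yaw 23.21 tilt 2.01 Rz [-0.033 -0.013 -0.999]
blade->hole top tool mm [ 4.28  0.79 19.09]  at fixed (.5932,.246): [ 4.15  1.08 19.08]
```

View pics/w14c.png

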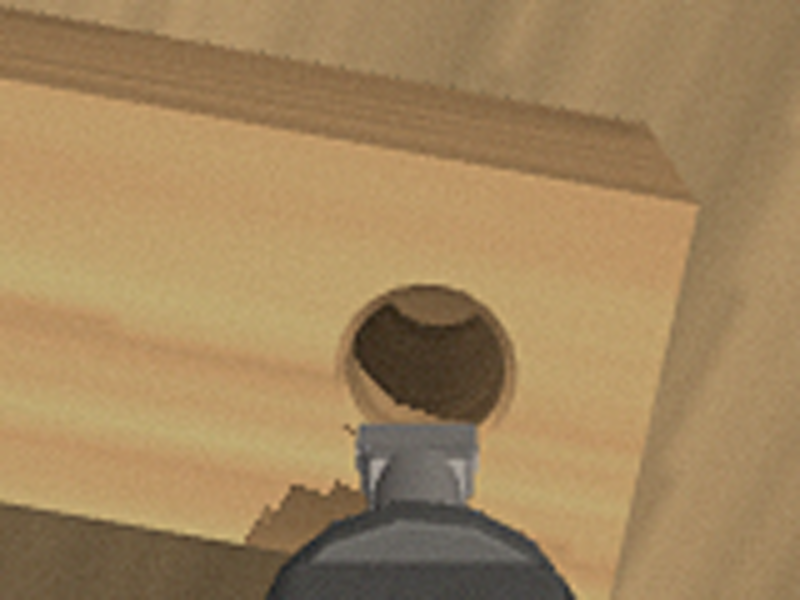

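>>> {"api": "apply_moves", "payload": {"increments": [20, 4, 1.3, 0, 0, 20, 0, 0, 0, 0, 20, 0, 0, 8, 0, 20, 0, 0, 0, 0]}}

```text
t: 17.95
eef_pos: [0.5987, 0.2479, 0.2221]
tool_rot: [-0.009, 0.55, 0.835, -0.013]
contact_force: [-0.2, -0.0, -1.9]
gripper_width: 0.345
```

```bash
python3 -c "
from h import *
hole('w15')"
```

```text
ztop 0.0963 hole centre [0.5929 0.2459] free radius mm 12.85 1543 21
t 17.95 tcp [0.5987 0.2479 0.2221] blade [0.5952 0.2472 0.1091] yaw 23.22 tilt 1.8 Rz [-0.03  -0.011 -1.   ]
blade->hole top tool mm [-0.32 -2.23 12.88]  at fixed (.5932,.246): [-0.34 -1.92 12.87]
```

View pics/w15c.png

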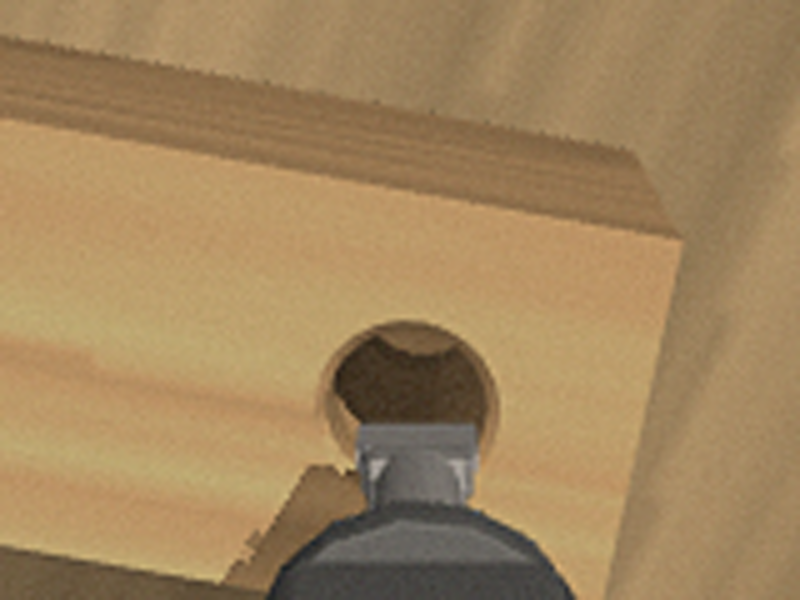

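>>> {"api": "apply_moves", "payload": {"increments": [20, -0.2, -0.8, 4, 0, 20, 0, 0, 6, 0, 20, 0, 0, 6, 0, 20, 0, 0, 0, 0]}}

```text
t: 18.5
eef_pos: [0.5979, 0.2471, 0.2054]
tool_rot: [-0.009, 0.55, 0.835, -0.012]
contact_force: [-0.3, 0.0, -1.4]
gripper_width: 0.341
```

```bash
python3 -c "
from h import *
hole('w16');st()"
```

```text
ztop 0.0963 hole centre [0.5972 0.24  ] free radius mm 8.4 1683 10
t 18.5 tcp [0.5979 0.2471 0.2054] blade [0.5944 0.2464 0.0924] yaw 23.2 tilt 1.76 Rz [-0.029 -0.01  -1.   ]
blade->hole top tool mm [-6.95 -0.02 -3.88]  at fixed (.5932,.246): [ 0.16 -1.37 -3.83]
t 18.55 tcp [0.5981 0.2471 0.2057] blade [0.5948 0.2465 0.0928] yaw 23.2 F [-0.4 -0.  -1.1] tau [ 0.046 -0.012  0.071] q7 0.08
blade offset from (.5303,-.1504) in tool mm [-339.34 -216.3   -19.34]
```

View pics/w16c.png

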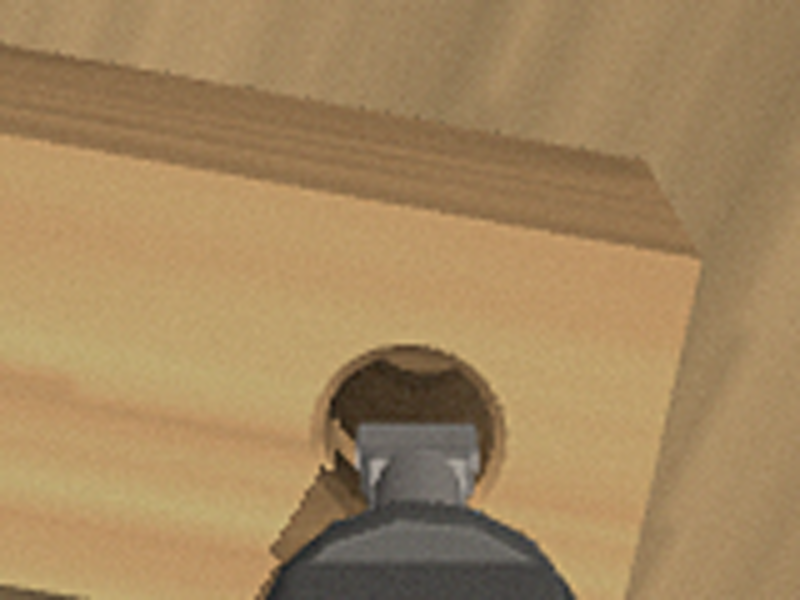

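>>> {"api": "apply_moves", "payload": {"increments": [20, 0, 0, 8, 0, 20, 0, 0, 10, 0, 20, 0, 0, 10, 0]}}

```text
t: 18.92
eef_pos: [0.5979, 0.2471, 0.1769]
tool_rot: [-0.009, 0.55, 0.835, -0.011]
contact_force: [-0.2, -0.1, -1.6]
gripper_width: 0.347
```

```bash
python3 -c "
from h import *
st()"
```

```text
t 18.93 tcp [0.5979 0.2471 0.1769] blade [0.5947 0.2465 0.0639] yaw 23.2 F [-0.2 -0.1 -1.6] tau [-0.035 -0.028 -0.001] q7 0.09
blade offset from (.5303,-.1504) in tool mm [-339.32 -217.06  -48.67]
```

>>> {"api": "apply_moves", "payload": {"increments": [20, 0, 0, 10, 0, 20, 0, 0, 10, 0, 20, 0, 0, 10, 0, 20, 0, 0, 8, 0]}}

```text
t: 19.42
eef_pos: [0.5962, 0.2465, 0.1352]
tool_rot: [-0.009, 0.55, 0.835, -0.012]
contact_force: [0.0, -0.2, -1.2]
gripper_width: 0.341
```

```bash
python3 -c "
from h import *
st()"
```

```text
t 19.43 tcp [0.5962 0.2465 0.1352] blade [0.5929 0.2459 0.0223] yaw 23.21 F [ 0.  -0.2 -1.2] tau [ 0.008 -0.026  0.028] q7 0.1
blade offset from (.5303,-.1504) in tool mm [-339.35 -216.5   -89.92]
```

No contact, blade centred. Lowering to the shoulder contact.

>>> {"api": "apply_moves", "payload": {"increments": [20, 0, 0, 2, 0, 20, 0, 0, 1.5, 0]}}

```text
t: 19.68
eef_pos: [0.596, 0.2464, 0.131]
tool_rot: [-0.009, 0.55, 0.835, -0.012]
contact_force: [0.3, -0.4, -2.4]
gripper_width: 0.344
```

>>> {"api": "apply_moves", "payload": {"increments": [20, 0, 0, 1, 0]}}

```text
t: 19.8
eef_pos: [0.5961, 0.2465, 0.1302]
tool_rot: [-0.009, 0.55, 0.835, -0.012]
contact_force: [-0.8, 0.0, -1.9]
gripper_width: 0.342
```

>>> {"api": "apply_moves", "payload": {"increments": [20, 0, 0, 1, 0]}}

```text
t: 19.92
eef_pos: [0.5962, 0.2465, 0.13]
tool_rot: [-0.009, 0.55, 0.835, -0.012]
contact_force: [-3.1, -2.4, 7.1]
gripper_width: 0.346
```

>>> {"api": "apply_moves", "payload": {"increments": [20, 0, 0, 1, 0]}}

```text
t: 20.05
eef_pos: [0.5962, 0.2465, 0.1301]
tool_rot: [-0.009, 0.55, 0.835, -0.012]
contact_force: [-2.6, -1.1, 6.1]
gripper_width: 0.342
```

Seated: the shoulder is on the block with about 8 N. Releasing.

>>> {"api": "apply_moves", "payload": {"increments": [34, 0, 0, 0, 0, 40, 0, 0, 0, 0, 55, 0, 0, 0, 0, 55, 0, 0, 0, 0, 55, 0, 0, 0, 0]}}

```text
t: 20.68
eef_pos: [0.5972, 0.2469, 0.1309]
tool_rot: [-0.008, 0.55, 0.835, -0.011]
contact_force: [-0.3, -0.2, 0.3]
gripper_width: 0.646
```

```bash
python3 -c "
from h import *
st(); snap('wrist','w17')"
```

```text
t 20.68 tcp [0.5972 0.2469 0.1309] blade [0.5942 0.2464 0.0179] yaw 23.2 F [-0.3 -0.2  0.3] tau [-0.018 -0.051 -0.041] q7 0.11
blade offset from (.5303,-.1504) in tool mm [-339.35 -217.64  -95.12]
```

View pics/w17.png

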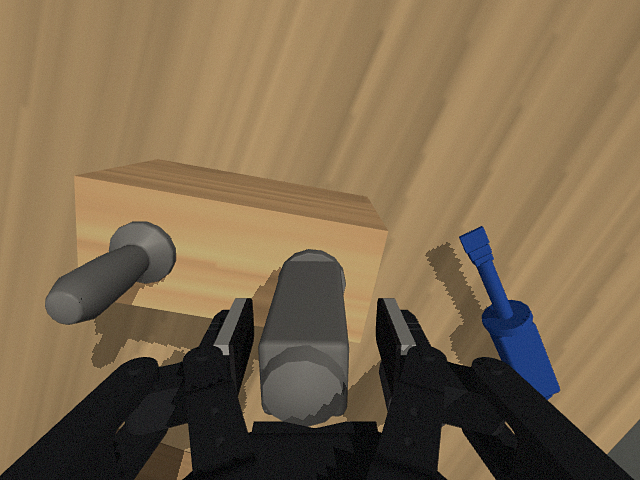

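The driver stands in its hole with its shoulder on the block (310,255), and the fingers are clear on both sides (240 and 390 columns). Withdrawing straight up.

>>> {"api": "apply_moves", "payload": {"increments": [60, 0, 0, -15, 0, 60, 0, 0, -25, 0, 60, 0, 0, -30, 0, 60, 0, 0, -30, 0, 60, 0, 0, -30, 0, 60, 0, 0, -30, 0, 60, -20, 0, -10, 0, 60, -30, 0, 0, 0, 60, -30, 0, 0, 0, 60, 0, 0, 0, 0]}}

```text
t: 21.98
eef_pos: [0.6356, 0.1669, 0.3126]
tool_rot: [-0.006, 0.552, 0.834, -0.01]
contact_force: [-0.1, -0.4, 0.7]
gripper_width: 0.703
```

```bash
python3 - <<'E'
from h import *
o=get_obs(); st(); im,d=snap('wrist','w18'); P=world('wrist',d,o); Z=P[...,2]
for z0,z1 in [(.165,.182),(.178,.19),(.184,.19)]:
    m=(Z>z0)&(Z<z1)&(abs(P[...,0]-.592)<.04)&(abs(P[...,1]-.246)<.04)
    Q=P[m]
    if len(Q)>10: print(z0,len(Q),Q[:,2].max().round(4),cv2.minAreaRect((Q[:,:2]*1000).astype(np.float32)))
snap('top','t18'); snap('side','s18')
a=cv2.imread('pics/top0.png').astype(int); b=cv2.imread('pics/t18.png')
for n,(u,v) in dict(coup=(209,185),ham=(306,155),hamend=(410,160),brick=(510,315),cross=(161,286)).items():
    t=a[v-18:v+18,u-22:u+22].astype(np.uint8); w=b[v-26:v+26,u-30:u+30]
    r=cv2.matchTemplate(w,t,cv2.TM_CCOEFF_NORMED); _,mx,_,l=cv2.minMaxLoc(r); print(n,round(mx,2),(l[0]-8,l[1]-8))
E
```

```text
t 21.98 tcp [0.6356 0.1669 0.3126] blade [0.6331 0.1664 0.1996] yaw 22.99 F [-0.1 -0.4  0.7] tau [ 0.002 -0.047 -0.022] q7 0.19
blade offset from (.5303,-.1504) in tool mm [-251.48 -216.41   86.58]
0.165 574 0.1819 ((595.1508178710938, 246.56764221191406), (29.448673248291016, 29.792625427246094), 23.55063819885254)
0.178 1523 0.1896 ((595.5568237304688, 246.42979431152344), (28.736679077148438, 28.971073150634766), 23.554819107055664)
0.184 975 0.1896 ((595.4908447265625, 246.52137756347656), (25.74980926513672, 25.006982803344727), 33.39204788208008)
coup 0.95 (0, 0)
ham 1.0 (0, 0)
hamend 1.0 (0, 0)
brick 0.78 (0, 0)
cross 1.0 (0, 0)
```

View pics/w18.png

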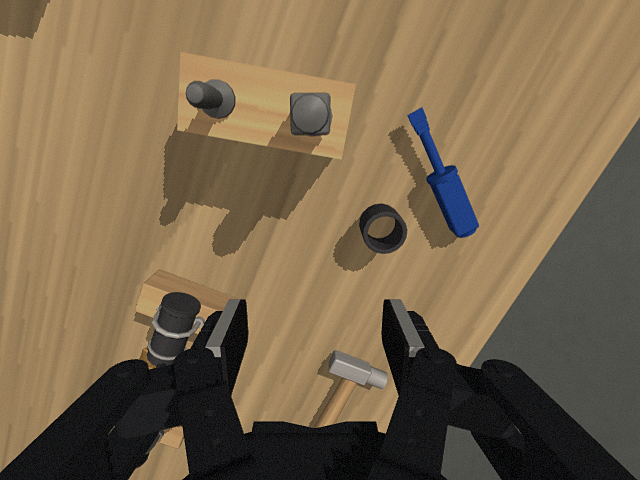

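View pics/t18.png

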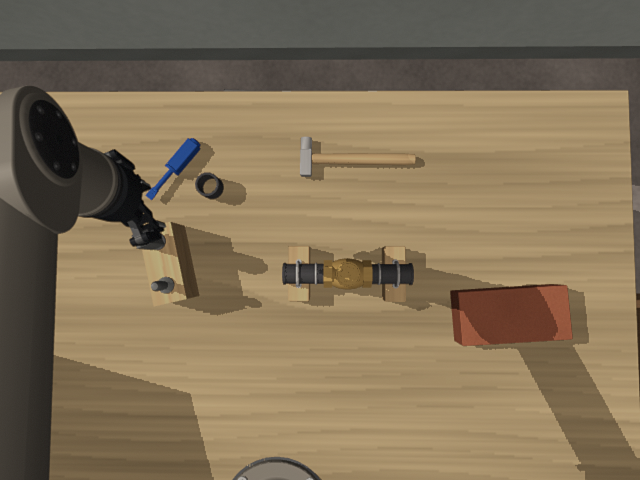

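The driver stands upright about 2.4 mm from its original spot. The coupling, hammer, brick and cross-point haven't shifted, and the gripper is clear. Handing in.

```bash
python3 -c "
from h import *
o=get_obs(); print(o['joint_vel'].round(3)); print(hand_in())"
```

```text
[-0.018  0.002 -0.017 -0.004 -0.001  0.    -0.002]
the job is handed in; nothing more can be done
None
```

The valve screw is down on its seat, the flat screwdriver is back in its own hole, and I handed the job in at about 22 s of the 72 s. `hand_in()` gave no verdict.

- **Getting into the slot:** I lifted the flat screwdriver (thick square grey handle) out of the block. I lined the blade up with the slot using the wrist camera, so no feeling round was needed, and lowered it with about 7 N of contact. The camera put the edge 4–5 mm below the spindle's top face.
- **Turning:** I turned clockwise until the twist climbed from about 0.1 to 0.36 N m without further free motion. The slot turned from 44.4° to about 23.5° (0.37 rad). It was at the same angle after the blade came out.
- **Not measured directly:** I judged the seat by the twist and the slot angle, because the screw joint itself can't be read.
- **Last checks:** The screwdriver's handle is about 2.4 mm from where it started and square to its old direction, with no lean visible in the last wrist picture. The coupling, hammer, brick and cross-point show no shift in the top picture, though the brick match was weaker (0.78) because the arm's shadow fell on it. The gripper is open and well clear.
- **Disagreement:** The blue look-alike stood upright in the first picture but was lying on the bench by the time I looked from above the block. The arm had not been near it, so it seems to have toppled by itself, and the coupling beside it did not move.

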